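Clear a serving station: cups to the drawer, bench scrapers to the slotted block

TASK

Clear the serving station: pull the drawer well open, stand every small white tea cup upright on the drawer's floor, and only then push the drawer fully shut. Move every bench scraper from the wire drainer to the wooden block, blade down and fully home, one in each slot (before or after the cups). Leave everything else where it stands; there are two or three cups and two or three scrapers.

Things in the scene. Friction and masses are not known exactly. Their poses are not given: they have to be found in the camera images.
- scraper0: Bench scraper, may be absent (then None). Standing upright, blade down, at the start in one of the wire drainer's gaps (it may lean up to 7 degrees). Steel blade 3 mm thick (its x), 100 mm wide (its y), 88 mm tall; on the blade's top edge a black bar handle 22 mm thick (x), 108 mm long (y), 28 mm high, from 85 to 113 mm above the origin. Origin: middle of the blade's bottom edge, z up along the scraper. 140 g. All scrapers are alike, and front and back are alike.
- cup0: White straight-sided tea cup without handle, may be absent (then None). Outer diameter 58 mm (50 mm at the foot, the lowest 10 mm taper), 52 mm tall, open at the top, wall 4 mm, about 120 g. Origin: centre of the underside, z up. Stands on the worktop at the start.
- slot0 (a point): Slot 0 of the wooden block (see block): the point at the middle of the slot's floor, 55 mm below the block's top face. Axes are the block's: the slot is 9 mm wide along x and 112 mm long along y, its mouth bevelled by 3 mm. Empty at the start.
- scraper1: Bench scraper, may be absent (then None). Standing upright, blade down, at the start in one of the wire drainer's gaps (it may lean up to 7 degrees). Steel blade 3 mm thick (its x), 100 mm wide (its y), 88 mm tall; on the blade's top edge a black bar handle 22 mm thick (x), 108 mm long (y), 28 mm high, from 85 to 113 mm above the origin. Origin: middle of the blade's bottom edge, z up along the scraper. 140 g. All scrapers are alike, and front and back are alike.
- cup1: White straight-sided tea cup without handle, may be absent (then None). Outer diameter 58 mm (50 mm at the foot, the lowest 10 mm taper), 52 mm tall, open at the top, wall 4 mm, about 120 g. Origin: centre of the underside, z up. Stands on the worktop at the start.
- slot1 (a point): Slot 1 of the wooden block (see block): the point at the middle of the slot's floor, 55 mm below the block's top face. Axes are the block's: the slot is 9 mm wide along x and 112 mm long along y, its mouth bevelled by 3 mm. Empty at the start.
- scraper2: Bench scraper, may be absent (then None). Standing upright, blade down, at the start in one of the wire drainer's gaps (it may lean up to 7 degrees). Steel blade 3 mm thick (its x), 100 mm wide (its y), 88 mm tall; on the blade's top edge a black bar handle 22 mm thick (x), 108 mm long (y), 28 mm high, from 85 to 113 mm above the origin. Origin: middle of the blade's bottom edge, z up along the scraper. 140 g. All scrapers are alike, and front and back are alike.
- cup2: White straight-sided tea cup without handle, may be absent (then None). Outer diameter 58 mm (50 mm at the foot, the lowest 10 mm taper), 52 mm tall, open at the top, wall 4 mm, about 120 g. Origin: centre of the underside, z up. Stands on the worktop at the start.
- slot2 (a point): Slot 2 of the wooden block (see block): the point at the middle of the slot's floor, 55 mm below the block's top face. Axes are the block's: the slot is 9 mm wide along x and 112 mm long along y, its mouth bevelled by 3 mm. Empty at the start.
- block: Fixed light-wood block, 176 mm (x) by 136 mm (y), 65 mm high, with three parallel slots in its top, 55 mm apart along x, each running along y, 55 mm deep. Origin: centre of the underside. With a scraper fully home its handle spans 95 to 123 mm above the worktop.
- drainer: Fixed drainer: grey base 180 mm (x) by 140 mm (y), with three pairs of upright wire loops 53 mm high, 55 mm apart along x, each pair leaving a gap 9 mm wide along x for a blade lying along y. Blades stand on the base, 6 mm above the worktop, so handles span 91 to 119 mm above the worktop. Origin: centre of the underside.
- cab_drawer0 (a joint): Opening of the drawer of the low steel drawer unit (240 mm deep, 300 mm wide, 100 mm high, fixed on the worktop) in m: 0 shut, 0.165 at its stop; at the start shut or a little ajar. It slides towards the unit's own -x (the axes of drawer_floor), moves with 1 to 2 N and stays where it is left.
- cab_drawer0_handle (a point): Middle of the drawer's horizontal bar handle: a dark bar 11 mm in diameter, 120 mm long along y, its axis 35 mm in front (-x) of the drawer front (29 mm free behind it), 62 mm above the worktop; the drawer unit's top is at 100 mm. It moves with the drawer; x axis points into the unit.
- drawer_floor (a point): Centre of the drawer's inner floor, 22 mm above the worktop, moving with the drawer; x points into the unit (the drawer opens to -x), z up. The inside is 195 mm (x) by 258 mm (y), its walls reach 56 mm above this floor. With the drawer open by q, the part from x = -0.097 to x = -0.104 + q lies clear of the unit's top plate; a cup standing in the drawer passes under that plate.
- jar: Amber glass jar, 68 mm diameter, 110 mm tall, not part of the job; leave where it stands. Origin: centre of the underside.
- soup_bowl: Dark wooden soup bowl, 116 mm diameter, 55 mm high, not part of the job; leave where it stands. Origin: centre of the underside.
- spoon: Steel spoon lying flat, not part of the job; leave where it stands. Origin: under the middle of the tool.
- mug: Blue mug with a handle, 76 mm diameter, 80 mm tall, not part of the job; leave where it stands. Origin: centre of the underside.
- bottle: Clear bottle, 68 mm diameter, 190 mm tall, not part of the job; leave where it stands. Origin: centre of the underside.
- canister: Steel canister, 72 mm diameter, 120 mm tall, not part of the job; leave where it stands. Origin: centre of the underside.

How it is judged:
By the outcome, as a careful person would: the job done as asked, in the order asked, and still so for the second after the job is handed in, with the robot touching nothing.
Of scraper0, scraper1, scraper2 only 2 to 3 are there at a start; the rules pass over those that are not, and their reading is None.
Of cup0, cup1, cup2 only 2 to 3 are there at a start; the rules pass over those that are not, and their reading is None.
At some moment in a run one of cup0, cup1, cup2 may be knocked a few centimetres aside while the robot is not near it.
It also fails if it takes over 210 s, if anything falls off the work surface, if the arm or the gripper's body presses on something with over 40 N, if the wrist force passes 120 N, or if a joint passes its speed limit or range.

ROBOT

A 7-joint arm with a two-finger parallel gripper is mounted at the origin on the work surface. World frame = base frame: x ahead of the robot, y to its left, z up, the work surface at z = 0. Lengths are in m, angles in rad, forces in N, time in s.
With the tool pointing down it reaches from about 0.4 to 0.85 m from the base axis. Payload 10.4 kg.
Tool frame: the origin (TCP) lies at the very end of the fingers, on their centre line; the grasp point (between the pads) lies 19 mm behind it (manip.grip_point_offset is the z of the grasp point in the tool frame, in m); z points along the fingers, y is the direction in which the jaws open and shut (so a half turn about z gives the same grasp; the last joint's range is limited). The gripper opens to 85 mm and grips with 20 to 120 N. Pads are 22 mm wide; open, the fingers measure 114 mm over their backs; the gripper's body (76 mm by 85 mm) begins 54 mm behind the grasp point. The pads swing forward as they close: fully open they stand 13 mm farther back than shut.
Start: joints at [-1.263, 0.332, -0.065, 1.46, 0.022, 1.35, -0.088], TCP at [0.203, 0.591, 0.231] pointing down, gripper open.
Joint ranges: [-2.6, 2.6], [-0.5, 2.12], [-1.47, 1.34], [0.16, 2.42], [-1.27, 4.41], [0.06, 2.06], [-2.6, 2.6]. Speed limits (rad/s): [2.22, 2.22, 2.79, 2.79, 3.14, 3.14, 3.14].

INTERFACE

Orientations are given as a unit quaternion [x, y, z, w].
In Python, from workcell import manip, camera, get_calibration, hand_in gives the robot as it stands.
- The arm moves only by the shell command python3 -m pendant 'ROWS' [FORCE]. ROWS is JSON, a list of rows, each a list of 5 numbers: the shift along the tool's x, y, z in units of 40 mm (1.0 is 40 mm), then the turn about the tool's z in units of 6 degrees (1.0 is 6 degrees), then the closure, from 0 (fully open) to 1 (shut). A call has 1 to 5 rows; each row is the pose to reach, as a shift and turn from the pose commanded when the call began, along the tool's axes at that moment; what a row does not reach only later rows make up. A row lasts 1/8 s, in which the tool goes at most 62.5 mm and 10.7 degrees, less where a joint would pass 70% of its speed; a pose out of reach is approached as far as the arm can. A call with a gripper value outside its range is refused whole. The fingers move at their own pace and stop on an object; FORCE is the grip in N (left out, the last holds). Time passes only in rows, so rows that repeat a pose let the fingers close. It gives the time, the measured TCP pose, the force and the opening at its end, in the units of the state.
- manip.get_obs(): the state, without advancing time (a new reading comes with each control period).
- camera(name): name is "scene" or "top" or "wrist"; returns (picture, depth): 480x640x3 uint8, red, green, blue; 480x640 float32, m along the optical axis (not along the pixel's ray), 0 where there is no reading.
- get_calibration(name): a dict with "vfov" (degrees; the focal length in pixels is half the picture's height over the tangent of half this angle, whatever the lens; pixels are square), "cx", "cy" (the principal point, pixels), "distortion" ([k1, k2, p1, p2, k3] as OpenCV has them; the pictures are not rectified), "position" and "rotation" of the camera in the world. Camera axes: x right, y down, z forward; pixel columns grow to the right and rows downward; lengths in m; the calibration is good to about 2 mm. A picture is of the moment at which its call begins: read the wrist's pose just before it. get_calibration takes no time and is no camera call; for the wrist camera it gives the pose at the moment of the call.
- hand_in(): hands the job in, once; it reports no verdict.
The state is a dict: "clock": time; "joint_pos": joint angles; "joint_velocities": joint speeds; "tau": joint torques, N m; "position": TCP position; "ee_rot": TCP orientation; "ft_force": force on the tool from outside, world axes, zero at the start; "torque": the same for the moment, N m; "grip_width": opening from 0.0 (shut) to 1.0 (fully open).
Only numpy, scipy, OpenCV 4.12 (cv2) and the standard library are available. Lean on these libraries where they do the work, as an engineer would, in place of code of your own. Each camera call takes 0.05 s, during which the arm holds its last target.

## Working session

There is one attempt and no reset: what is moved stays moved. The work goes in short steps, Python scripts to look and compute and a shell command to move; the robot and the scene stay as the last step left them, time stands still between calls to the robot, and variables do not carry over. Pictures are saved under pics/ and viewed, and the job is handed in when it is done.

```bash
ls -la; mkdir -p pics
python3 - <<'E'
from workcell import manip, camera, get_calibration
import cv2,json
print(manip.get_obs())
for n in ["scene","top","wrist"]:
    c=get_calibration(n);print(n,c)
    p,d=camera(n);cv2.imwrite(f"pics/{n}0.png",p[:,:,::-1])
    import numpy as np; np.save(f"pics/{n}0.npy",d)
print(manip.grip_point_offset)
E
```

```text
total 12
drwxr-xr-x  3 agent agent 4096 Dec  7 14:39 .
drwxr-xr-x 23 root  root  4096 Dec  7 14:39 ..
drwxr-xr-x  2 agent agent 4096 Dec  7 14:39 pics
{'clock': 0.0, 'joint_pos': array([-1.26261184,  0.33286999, -0.0646905 ,  1.46098654,  0.02157465,
        1.34989981, -0.0884792 ]), 'joint_velocities': array([ 0.00030089, -0.00175579, -0.00106206, -0.00054912, -0.000911  ,
        0.00123568,  0.00032651]), 'tau': array([-1.12824880e-03, -6.25459814e+01,  4.85181611e-02, -3.91598511e+01,
        1.61673746e-02,  1.01622439e-02, -9.83104904e-07]), 'position': array([0.20286557, 0.59074083, 0.23049549]), 'ee_rot': array([ 1.64625289e-01,  9.86355907e-01, -7.28265114e-04, -9.69921108e-05]), 'ft_force': array([-0.04062627,  0.46351217, -0.12685123]), 'torque': array([ 0.04369427,  0.04841211, -0.03348657]), 'grip_width': 0.9989964009945793}
scene {'vfov': 52.80406904450792, 'cx': 325.19861932902995, 'cy': 243.00013806854113, 'distortion': array([-0.09896334,  0.        ,  0.        ,  0.        ,  0.        ]), 'position': array([1.09881416, 0.54731544, 1.15118524]), 'rotation': array([ 0.39491098,  0.87127913, -0.26491887, -0.12139188])}
top {'vfov': 42.61521958935732, 'cx': 318.87717417861813, 'cy': 238.79092993808567, 'distortion': array([0.00672649, 0.        , 0.        , 0.        , 0.        ]), 'position': array([0.36079878, 0.08096142, 1.49677891]), 'rotation': array([-0.70116886,  0.70941746, -0.05182797,  0.04902   ])}
wrist {'vfov': 59.01129822838516, 'cx': 316.8122590765197, 'cy': 240.30577118465737, 'distortion': array([0.01105626, 0.        , 0.        , 0.        , 0.        ]), 'position': array([0.1391979 , 0.61377188, 0.37295037]), 'rotation': array([0.8069163 , 0.57511658, 0.07770676, 0.10994845])}
-0.0187
```

View pics/scene0.png

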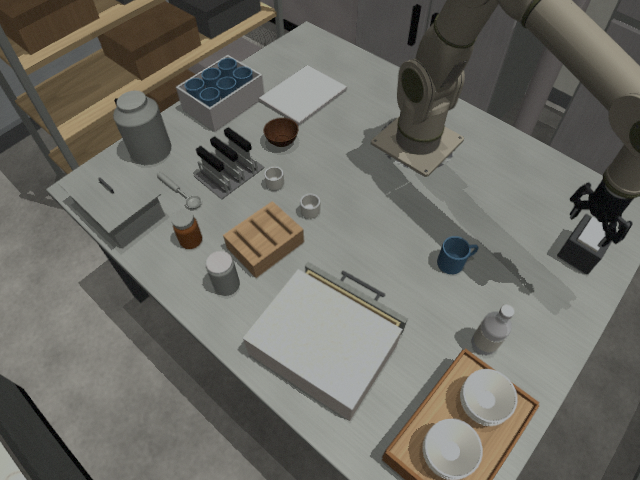

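View pics/top0.png

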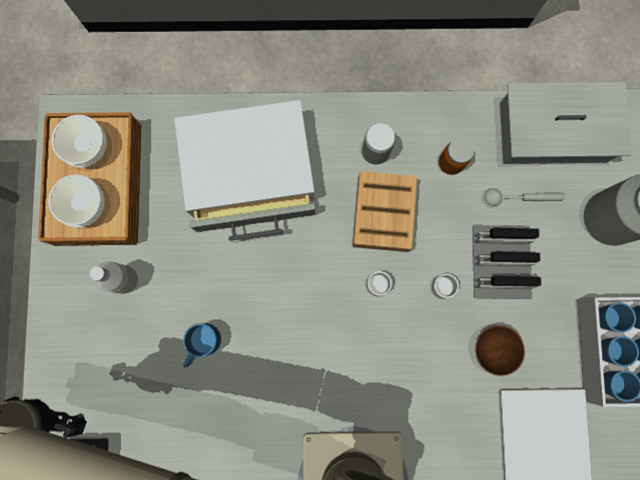

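View pics/wrist0.png

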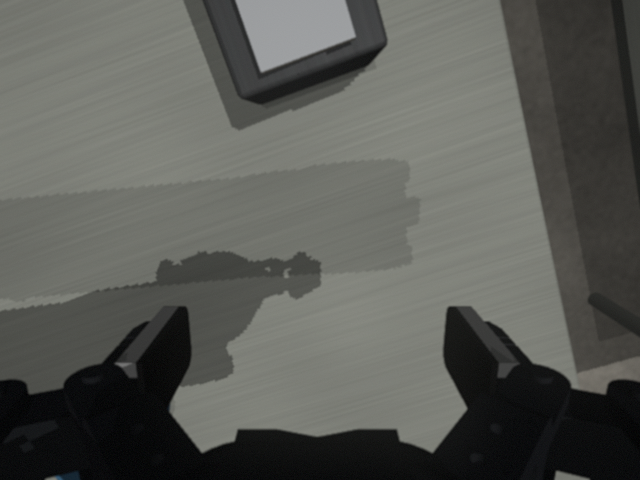

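The top view shows two cups at about (380,283) and (446,286), and three scrapers in the drainer around (510,233), (512,257) and (512,281). The block is at (386,211) with slots at y≈187, 211 and 232. The drawer is slightly ajar, with its handle around (257,229).

```bash
cat > h.py <<'E'
from workcell import manip, camera, get_calibration
import cv2, numpy as np
from scipy.spatial.transform import Rotation as R
def K(c):
    f=240/np.tan(np.radians(c['vfov'])/2); return np.array([[f,0,c['cx']],[0,f,c['cy']],[0,0,1]])
def cast(c,px,z):
    px=np.asarray(px,float).reshape(-1,1,2)
    u=cv2.undistortPoints(px,K(c),np.array(c['distortion'])).reshape(-1,2)
    r=R.from_quat(c['rotation']).apply(np.c_[u,np.ones(len(u))]); p=np.array(c['position'])
    return p+r*((z-p[2])/r[:,2])[:,None]
def proj(c,P):
    P=np.asarray(P,float).reshape(-1,3); q=R.from_quat(c['rotation']).inv()
    return cv2.projectPoints(P,q.as_rotvec(),q.apply(-np.array(c['position'])),K(c),np.array(c['distortion']))[0].reshape(-1,2)
def shot(n,f=None):
    c=get_calibration(n); p,d=camera(n)
    if f: cv2.imwrite(f"pics/{f}.png",p[:,:,::-1])
    return c,p,d
def pose():
    o=manip.get_obs(); return o['position'],R.from_quat(o['ee_rot'])
def units(target,yaw_y=None):
    """shift (row units) in tool axes to TCP target; yaw_y: wanted world angle (deg) of tool y axis mod 180"""
    p,r=pose(); s=r.inv().apply(np.array(target)-p)/0.04
    a=None
    if yaw_y is not None:
        y=r.apply([0,1,0]); cur=np.degrees(np.arctan2(y[1],y[0]))
        d=(yaw_y-cur+90)%180-90   # world ccw
        a=-d/6  # tool z down
    return np.round(s,3),a
def comps(m,lo=20):
    n,l,s,ct=cv2.connectedComponentsWithStats(m.astype(np.uint8))
    return [(s[i],ct[i],l==i) for i in range(1,n) if s[i][4]>=lo]
E
python3 - <<'E'
from h import *
p=cv2.imread("pics/top0.png"); c=get_calibration("top"); d=np.load("pics/top0.npy")
big=cv2.resize(p[90:320,160:560],(800,460),interpolation=cv2.INTER_CUBIC);cv2.imwrite("pics/topz.png",big)
h=cv2.cvtColor(p,cv2.COLOR_BGR2HSV)
print("handles/dark")
for s,ct,m in comps((h[:,:,2]<45)&(np.arange(480)[:,None]>215)&(np.arange(480)[:,None]<300)&(np.arange(640)[None]>470),60):
    r=cv2.minAreaRect(np.argwhere(m)[:,::-1].astype(np.float32)); b=cv2.boxPoints(r)
    print(s,cast(c,[r[0]],0.119)[0],cast(c,b,0.119)[:,:2].round(3).tolist())
print("cups")
for s,ct,m in comps((h[:,:,1]<30)&(h[:,:,2]>150)&(np.arange(480)[:,None]>260)&(np.arange(480)[:,None]<310)&(np.arange(640)[None]>340),60):
    (x,y),rr=cv2.minEnclosingCircle(np.argwhere(m)[:,::-1].astype(np.float32)); print(s,cast(c,[(x,y),(x+rr,y)],0.052))
print("block")
for s,ct,m in comps((h[:,:,0]<25)&(h[:,:,1]>70)&(np.arange(480)[:,None]>165)&(np.arange(480)[:,None]<255)&(np.arange(640)[None]>345)&(np.arange(640)[None]<425),60):
    r=cv2.minAreaRect(np.argwhere(m)[:,::-1].astype(np.float32)); print(s,cast(c,[r[0]],.065),cast(c,cv2.boxPoints(r),.065)[:,:2].round(3).tolist())
E
```

```text
handles/dark
[489 228  50  11 477] [ 0.56697552 -0.36684325  0.119     ] [[0.579, -0.312], [0.578, -0.423], [0.555, -0.422], [0.556, -0.311]]
[490 252  50  10 472] [ 0.51340644 -0.36604355  0.119     ] [[0.524, -0.311], [0.523, -0.422], [0.503, -0.421], [0.504, -0.31]]
[490 276  50  10 463] [ 0.45932777 -0.36293933  0.119     ] [[0.47, -0.309], [0.469, -0.418], [0.449, -0.417], [0.45, -0.308]]
cups
[  341   261   299    49 10763] [[ 0.45421276 -0.3264222   0.052     ]
 [ 0.45021263 -0.68029016  0.052     ]]
[595 297  45  13 164] [[ 0.41223725 -0.62133343  0.052     ]
 [ 0.4116574  -0.67353473  0.052     ]]
block
[ 353  171   64   81 4463] [[ 0.63094319 -0.08362825  0.065     ]] [[0.547, -0.005], [0.73, -0.024], [0.716, -0.164], [0.533, -0.142]]
```

View pics/topz.png

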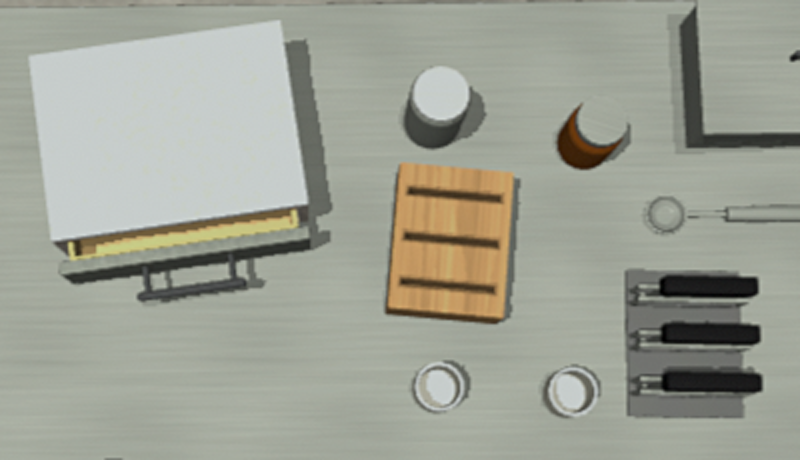

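```bash
cat > meas.py <<'E'
from h import *
def top_cups(p,c,show=True,roi=(150,330,160,470)):
    # cup rims as circles (z=.052)
    g=cv2.cvtColor(p,cv2.COLOR_BGR2GRAY); y0,y1,x0,x1=roi
    z=cv2.resize(g[y0:y1,x0:x1],None,fx=4,fy=4,interpolation=cv2.INTER_CUBIC)
    cs=cv2.HoughCircles(z,cv2.HOUGH_GRADIENT,1,60,param1=120,param2=25,minRadius=44,maxRadius=62)
    out=[]
    if cs is not None:
        for x,y,r in cs[0]:
            px=((x+.5)/4-.5+x0,(y+.5)/4-.5+y0); w=cast(c,[px,(px[0]+r/4,px[1])],.052)
            out.append((np.round(px,1),w[0][:2].round(4),round(float(np.linalg.norm(w[1]-w[0])),4)))
    return out
E
python3 - <<'E'
from meas import *
p=cv2.imread("pics/top0.png"); c=get_calibration("top")
for o in top_cups(p,c,roi=(255,320,350,470)): print(o)
h=cv2.cvtColor(p,cv2.COLOR_BGR2HSV)
rr,cc=np.mgrid[0:480,0:640]
m=(h[:,:,1]<25)&(h[:,:,2]>185)&(rr>95)&(rr<215)&(cc>165)&(cc<320)
s,ct,m=max(comps(m),key=lambda t:t[0][4]); r=cv2.minAreaRect(np.argwhere(m)[:,::-1].astype(np.float32))
b=cast(c,cv2.boxPoints(r),.1)[:,:2]; print("plate",s,cast(c,[r[0]],.1),b.round(3).tolist())
for i in range(4): e=b[(i+1)%4]-b[i]; print(np.linalg.norm(e).round(3),np.degrees(np.arctan2(e[1],e[0])).round(2))
m=(h[:,:,2]<85)&(rr>226)&(rr<243)&(cc>225)&(cc<292)
for s,ct,m in comps(m): 
  r=cv2.minAreaRect(np.argwhere(m)[:,::-1].astype(np.float32)); print("handle?",s,r,cast(c,[r[0]],.062),cast(c,cv2.boxPoints(r),.062)[:,:2].round(3).tolist())
# slots dark lines
m=(h[:,:,2]<110)&(rr>175)&(rr<245)&(cc>355)&(cc<415)
for s,ct,m in comps(m): 
  r=cv2.minAreaRect(np.argwhere(m)[:,::-1].astype(np.float32)); print("slot?",s,r[1],cast(c,[r[0]],.062),cast(c,cv2.boxPoints(r),.062)[:,:2].round(3).tolist())
cv2.imwrite("pics/dz.png",cv2.resize(p[180:250,170:420],(800,224),interpolation=cv2.INTER_CUBIC))
E
```

```text
(array([379.5, 282.8], dtype=float32), array([ 0.4625, -0.0672]), 0.0285)
(array([445.5, 284.8], dtype=float32), array([ 0.456, -0.222]), 0.0268)
plate [  174   100   139   110 11896] [[0.76246189 0.25035251 0.1       ]] [[0.854, 0.417], [0.896, 0.115], [0.673, 0.086], [0.633, 0.382]]
0.305 -82.11
0.225 -172.65
0.298 97.67
0.224 9.01
handle? [226 227  57  13 299] ((254.0, 233.0), (12.0, 56.0), 90.0) [[0.58251662 0.22681685 0.062     ]] [[0.598, 0.293], [0.596, 0.161], [0.567, 0.161], [0.569, 0.293]]
slot? [364 184  46   7 153] (45.35060119628906, 3.5084989070892334) [[ 0.69006277 -0.0887676   0.062     ]] [[0.691, -0.035], [0.7, -0.035], [0.689, -0.143], [0.68, -0.142]]
slot? [362 206  47   8 158] (46.34933853149414, 3.5157525539398193) [[ 0.63507992 -0.08376315  0.062     ]] [[0.636, -0.029], [0.645, -0.03], [0.634, -0.139], [0.625, -0.138]]
slot? [413 224   2  21  28] (20.0, 1.0) [[ 0.5758257  -0.14933524  0.062     ]] [[0.6, -0.149], [0.6, -0.151], [0.552, -0.15], [0.552, -0.147]]
slot? [360 229  47   8 153] (46.36164855957031, 3.3183181285858154) [[ 0.58083633 -0.0776574   0.062     ]] [[0.583, -0.023], [0.591, -0.024], [0.579, -0.132], [0.571, -0.131]]
```

View pics/dz.png

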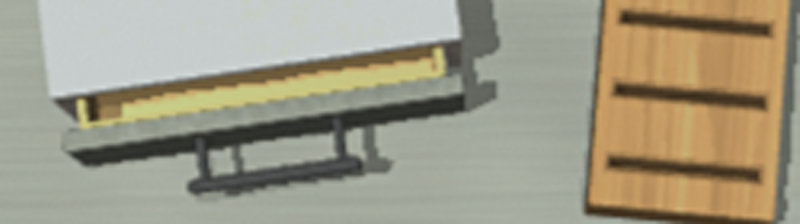

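Run:
```python
from meas import *
c=get_calibration("top")
a=cast(c,[(230,238.1),(281.9,230.9)],.062); print(a,a.mean(0),np.linalg.norm(a[0]-a[1]))
m=a.mean(0)+[0,0,0]
d=a[0]-a[1]; print("bar ang",np.degrees(np.arctan2(d[1],d[0])))
print(units([m[0],m[1],.20],8))
cs=get_calibration("scene"); print(proj(cs,[m,a[0],a[1]]))
p=cv2.imread("pics/scene0.png"); cv2.imwrite("pics/sz.png",cv2.resize(p[250:330,290:420],(780,480),interpolation=cv2.INTER_CUBIC))
```

```text
[[0.57101184 0.28325978 0.062     ]
 [0.58677788 0.16103431 0.062     ]] [0.57889486 0.22214704 0.062     ] 0.12323811646334665
bar ang 97.35007882860535
(array([-11.884,  -5.665,   0.774]), np.float64(10.508202502576493))
[[362.22864593 283.73838288]
 [382.9352175  295.57773854]
 [342.08736764 272.21307573]]
```

View pics/sz.png

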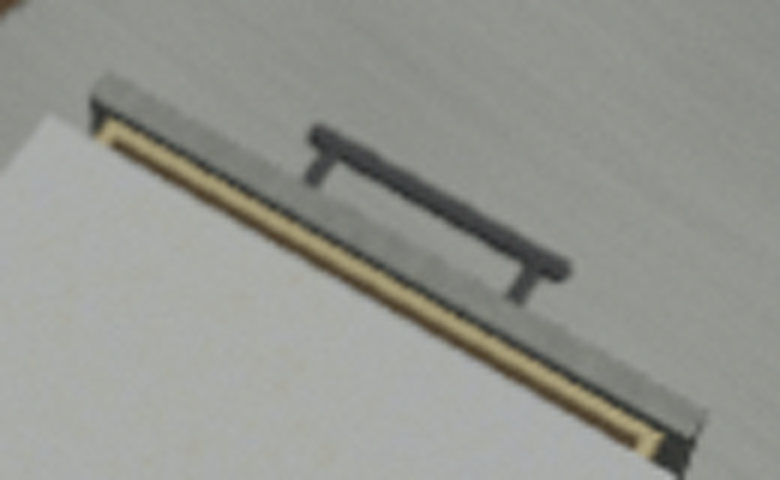

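```bash
python3 -m pendant '[[-11.884,-5.665,0,10.5,0.68],[-11.884,-5.665,0,10.5,0.68],[-11.884,-5.665,0,10.5,0.68],[-11.884,-5.665,0,10.5,0.68],[-11.884,-5.665,0,10.5,0.68]]' 40
python3 - <<'E'
from h import *
print(units([.579,.222,.20],7.7)); print(manip.get_obs()['joint_pos'])
E
```

```text
clock: 0.78
position: [0.4272, 0.3707, 0.2313]
ee_rot: [0.595, 0.804, 0.0, -0.0]
ft_force: [1.4, 0.5, -0.2]
grip_width: 0.322
(array([-4.663,  2.543,  0.782]), np.float64(1.5474055692527955))
[-0.98073467  0.19786793  0.21366027  1.63464498 -0.04328063  1.31353924
 -0.46367517]
```

```bash
python3 -m pendant '[[-4.66,2.54,0,1.55,0.68],[-4.66,2.54,0.78,1.55,0.68],[-4.66,2.54,0.78,1.55,0.68],[-4.66,2.54,0.78,1.55,0.68],[-4.66,2.54,0.78,1.55,0.68]]' 40
python3 - <<'E'
from h import *
print(units([.579,.222,.20],7.7)); print(manip.get_obs()['joint_pos'])
c,p,d=shot("wrist","w1"); c2,p2,d2=shot("scene","s1")
a=proj(c,[[.571,.283,.062],[.579,.222,.062],[.587,.161,.062]]);print(a)
E
```

```text
clock: 1.4
position: [0.5796, 0.2218, 0.1991]
ee_rot: [0.657, 0.753, -0.001, 0.0]
ft_force: [0.1, 0.7, -0.3]
grip_width: 0.321
(array([ 0.007, -0.015, -0.023]), np.float64(0.013852045472366589))
[-0.7192965   0.34876804  0.35588114  1.53499416 -0.1231219   1.28175044
 -0.21193404]
[[316.20214514 133.23003578]
 [315.89904534 226.9032123 ]
 [315.62808968 310.37380003]]
```

View pics/w1.png

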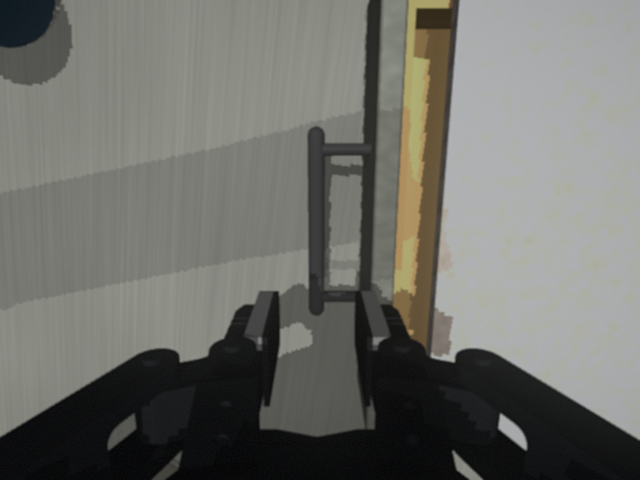

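The wrist view shows the bar running from (316,130) to (316,311), matching the projection. The fingers straddle it, so I'll descend and close.

```bash
python3 -m pendant '[[0,0,1.5,0,0.68],[0,0,2.8,0,0.68],[0,0,3.9,0,0.68],[0,0,3.9,0,0.68],[0,0,3.9,0,0.68]]' 40
python3 -m pendant '[[0,0,0,0,1],[0,0,0,0,1],[0,0,0,0,1],[0,0,0,0,1],[0,0,0,0,1]]' 40
```

```text
clock: 2.12
position: [0.5779, 0.2264, 0.0444]
ee_rot: [0.655, 0.756, 0.0, -0.0]
ft_force: [-0.0, -0.6, 0.4]
grip_width: 0.319
clock: 2.75
position: [0.5785, 0.2259, 0.0445]
ee_rot: [0.656, 0.755, 0.001, -0.0]
ft_force: [-1.6, 4.8, 4.6]
grip_width: 0.113
```

```bash
python3 -m pendant '[[0,-0.6,0,0,1],[0,-1.2,0,0,1],[0,-1.8,0,0,1],[0,-2.4,0,0,1],[0,-2.8,0,0,1]]' 60
python3 - <<'E'
from h import *
shot("top","t2")
E
```

```text
clock: 3.38
position: [0.4671, 0.2105, 0.0445]
ee_rot: [0.655, 0.755, 0.001, -0.0]
ft_force: [0.1, 8.5, 0.8]
grip_width: 0.106
```

View pics/t2.png

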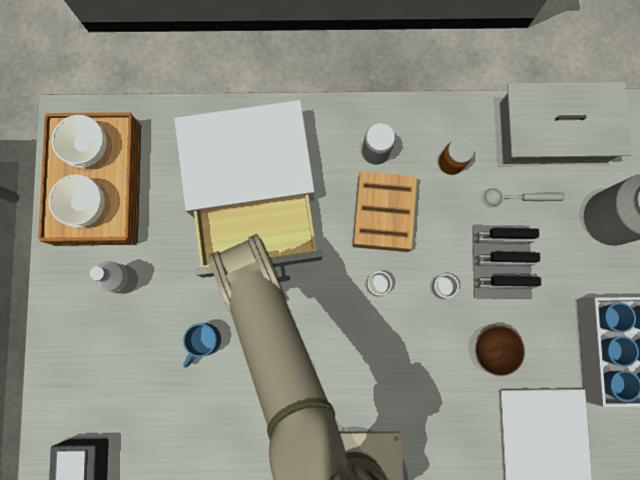

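The drawer is opening, with the yellow floor visible around (260,230), and nothing else has moved. I'll pull on to the stop.

```bash
python3 -m pendant '[[0,-0.2,0,0,1],[0,-0.4,0,0,1],[0,-0.6,0,0,1],[0,-0.6,0,0,1]]' 60
python3 -m pendant '[[0,-0.1,0,0,1],[0,-0.2,0,0,1],[0,-0.2,0,0,1]]' 60
```

```text
clock: 3.92
position: [0.4435, 0.2073, 0.0445]
ee_rot: [0.655, 0.755, 0.001, -0.001]
ft_force: [-1.1, 8.6, 1.5]
grip_width: 0.107
clock: 4.3
position: [0.4373, 0.2064, 0.0445]
ee_rot: [0.656, 0.755, 0.002, 0.0]
ft_force: [5.8, 9.7, -6.8]
grip_width: 0.104
```

```bash
python3 -m pendant '[[0,0.05,0,0,0.68],[0,0.05,0,0,0.68],[0,0.05,0,0,0.68],[0,0.05,-1.5,0,0.68],[0,0.05,-3.0,0,0.68]]' 40
python3 -m pendant '[[0,0,-1.5,0,0.3],[-3,0,-1.5,0,0.1],[-3,0,-1.5,0,0.1]]' 40
python3 - <<'E'
from h import *
p=shot("top","t3")[1]; shot("scene","s3"); print(pose()[0])
E
```

```text
clock: 4.92
position: [0.4375, 0.2041, 0.1652]
ee_rot: [0.656, 0.755, -0.001, -0.0]
ft_force: [1.3, 0.1, -0.6]
grip_width: 0.324
clock: 5.3
position: [0.4551, 0.0843, 0.2248]
ee_rot: [0.656, 0.755, 0.001, 0.0]
ft_force: [0.4, -1.2, 0.7]
grip_width: 0.897
[0.4554731  0.07946801 0.22447776]
```

View pics/t3.png

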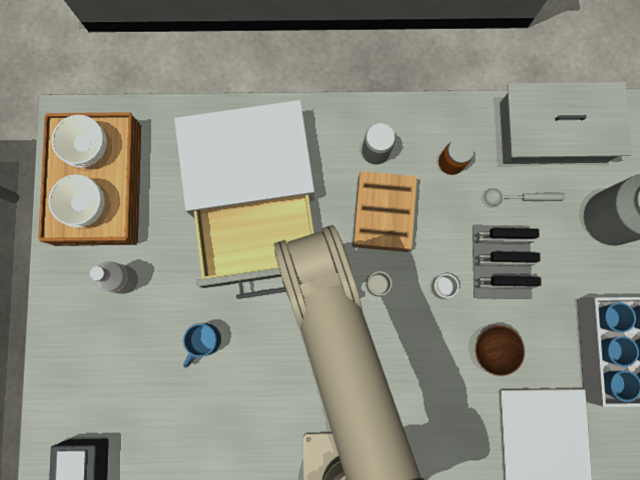

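View pics/s3.png

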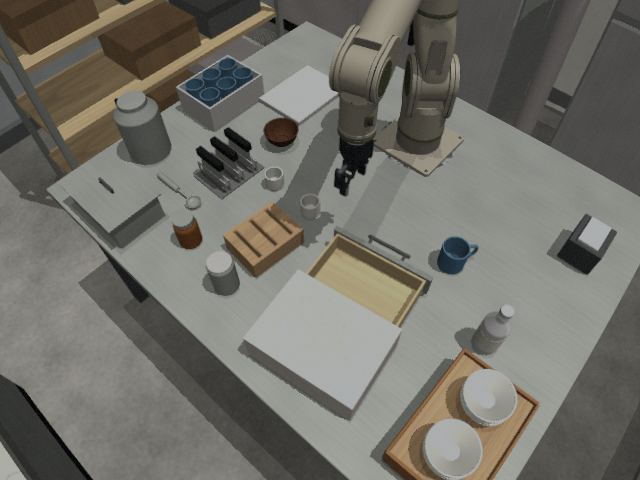

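The drawer is out to about its stop, with its floor visible around (255,235) in the top view and its front at about (265,283). Both cups are still in place. Next is cup A.

```bash
python3 -m pendant '[[-3.7,-0.2,0.5,0,0.05],[-3.7,-0.2,0.5,0,0.05],[-3.7,-0.2,0.5,0,0.05],[-3.7,-0.2,0.5,0,0.05]]' 40
python3 - <<'E'
from meas import *
print(units([.4625,-.0672,.2],7.7))
c,p,d=shot("wrist","w4"); print(proj(c,[.4625,-.0672,.052]))
g=cv2.cvtColor(p,cv2.COLOR_RGB2GRAY)
cs=cv2.HoughCircles(cv2.GaussianBlur(g,(5,5),0),cv2.HOUGH_GRADIENT,1,60,param1=120,param2=25,minRadius=45,maxRadius=90)
for x,y,r in ([] if cs is None else cs[0][:5]): w=cast(c,[(x,y),(x+r,y)],.052); print(x,y,r,w[0],np.linalg.norm(w[1]-w[0]))
E
```

```text
clock: 5.9
position: [0.4671, -0.0636, 0.2038]
ee_rot: [0.657, 0.754, -0.0, -0.0]
ft_force: [-0.4, 0.7, 0.5]
grip_width: 0.953
(array([-0.073, -0.127,  0.095]), np.float64(0.016952016873261755))
[[309.63773519 226.70268597]]
538.5 301.5 60.4 [ 0.6393771  -0.10129075  0.052     ] 0.0447195342970409
```

View pics/w4.png

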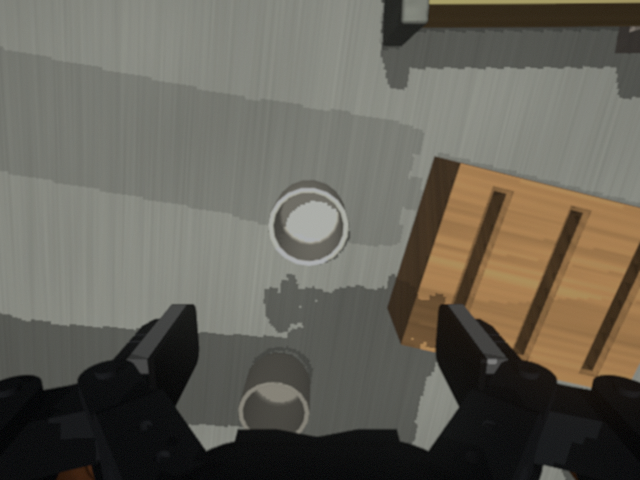

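The cup rim is centred at (309,226), right where it was projected. I'll descend and grip.

```bash
python3 -m pendant '[[-0.08,-0.13,1.5,0,0.05],[-0.08,-0.13,2.9,0,0.05],[-0.08,-0.13,4.0,0,0.05],[-0.08,-0.13,4.65,0,0.05],[-0.08,-0.13,4.65,0,0.05]]' 40
python3 -m pendant '[[0,0,0,0,0.6],[0,0,0,0,0.6],[0,0,0,0,0.6],[0,0,0,0,0.6]]' 40
```

```text
clock: 6.58
position: [0.4615, -0.0643, 0.0167]
ee_rot: [0.655, 0.755, -0.001, -0.001]
ft_force: [-0.1, -0.1, 0.4]
grip_width: 0.948
clock: 7.08
position: [0.4638, -0.0649, 0.0197]
ee_rot: [0.656, 0.755, 0.001, 0.0]
ft_force: [-2.4, 1.0, 7.5]
grip_width: 0.677
```

```bash
python3 -m pendant '[[0,0,-1.2,0,0.7],[0,0,-2.4,0,0.7],[0,0,-3.5,0,0.7],[0,0,-3.5,0,0.7]]' 40
python3 - <<'E'
from h import *
print(units([.5654,.2778,.16],7.7)); print(manip.get_obs()['joint_pos'])
E
```

```text
clock: 7.58
position: [0.4652, -0.0654, 0.1622]
ee_rot: [0.656, 0.755, 0.003, 0.002]
ft_force: [0.5, 0.5, -1.8]
grip_width: 0.675
(array([8.145, 3.679, 0.097]), np.float64(0.05596759780228666))
[-0.60876727  0.01567732  0.66838982  1.98257087 -0.01390745  1.13910683
  0.20555329]
```

```bash
python3 -m pendant '[[1.5,0.7,0,0,0.7],[3.0,1.4,0,0,0.7],[4.4,2.0,0,0,0.7],[5.8,2.6,0,0,0.7],[7.0,3.15,0,0,0.7]]' 40
python3 -m pendant '[[1.14,0.53,0,0,0.7],[1.14,0.53,0,0,0.7],[1.14,0.53,0,0,0.7]]' 40
python3 - <<'E'
from h import *
print(units([.5654,.2778,.042],7.7)); print(manip.get_obs()['grip_width'])
shot("scene","s5");shot("wrist","w5");shot("top","t5")
E
```

```text
clock: 8.2
position: [0.5483, 0.2318, 0.1578]
ee_rot: [0.656, 0.755, 0.0, -0.0]
ft_force: [1.1, -0.0, -1.1]
grip_width: 0.677
clock: 8.57
position: [0.5629, 0.2767, 0.1576]
ee_rot: [0.656, 0.755, -0.001, 0.0]
ft_force: [-0.2, -0.6, -0.7]
grip_width: 0.675
(array([0.021, 0.068, 2.89 ]), np.float64(0.05237947246569045))
0.6753429687270257
```

View pics/w5.png

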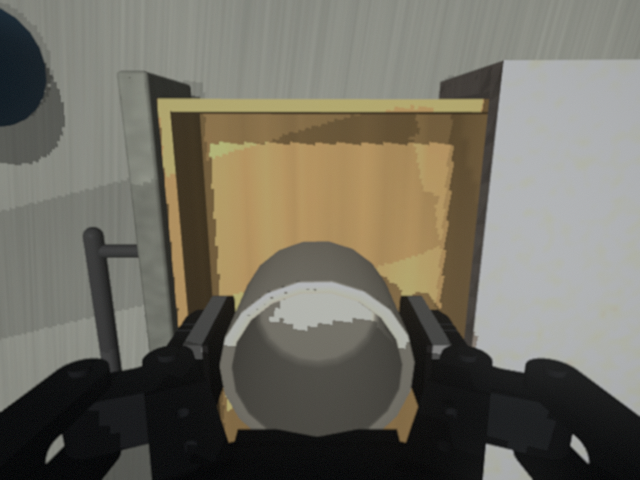

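View pics/s5.png

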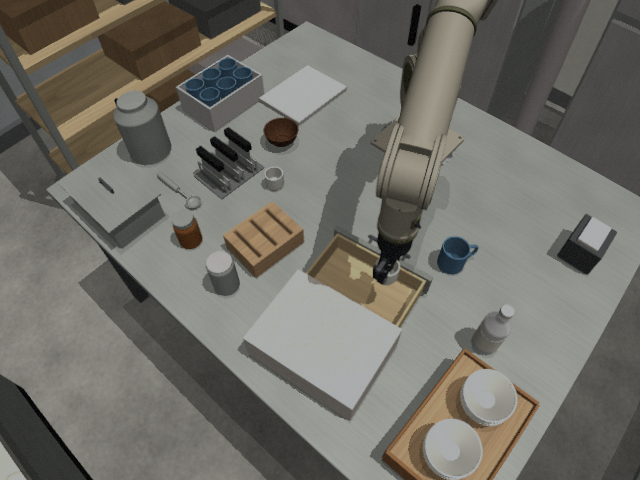

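Run:
```python
from h import *
c=get_calibration("wrist")
w=cast(c,[(172,112),(488,112),(184,330)],.078); e=np.array([np.cos(.134),np.sin(.134)]); f=np.array([-e[1],e[0]])
o=np.array([.5926,.226])
for q in w: print(q, (q[:2]-o)@e,(q[:2]-o)@f)
```

```text
[0.48137826 0.33895534 0.078     ] -0.09513392178587236 0.12680189429332028
[0.63838874 0.3604992  0.078     ] 0.06334726509103478 0.12717612847376455
[0.49375832 0.21905519 0.078     ] -0.0988834308936827 0.00632263055888648
```

The drawer walls in this view match the geometry to within 2 mm. Lowering the cup.

```bash
python3 -m pendant '[[0.02,0.05,1,0,0.7],[0.02,0.05,2,0,0.7],[0.02,0.05,2.6,0,0.7],[0.02,0.05,2.85,0,0.7],[0.02,0.05,2.85,0,0.7]]' 40
python3 -m pendant '[[0,0,0.05,0,0.7],[0,0,0.05,0,0.7]]' 40
```

```text
clock: 9.35
position: [0.5651, 0.278, 0.0444]
ee_rot: [0.656, 0.755, -0.0, -0.0]
ft_force: [-1.3, -0.3, -1.6]
grip_width: 0.676
clock: 9.6
position: [0.5654, 0.2787, 0.043]
ee_rot: [0.656, 0.755, 0.001, 0.0]
ft_force: [-0.8, 0.5, -1.1]
grip_width: 0.678
```

```bash
python3 -m pendant '[[0,0,0.05,0,0.7],[0,0,0.05,0,0.15],[0,0,0.05,0,0.12],[0,0,0.05,0,0.12]]' 30
python3 -m pendant '[[0,0,-1,0,0.12],[0,0,-2.2,0,0.12],[0,0,-3.5,0,0.12],[-1,0,-4,0,0.12]]' 30
python3 - <<'E'
from meas import *
shot("wrist","w6")
print(units([.456,-.222,.2],7.7))
E
```

```text
clock: 10.1
position: [0.5649, 0.2785, 0.0401]
ee_rot: [0.656, 0.755, -0.0, -0.0]
ft_force: [-0.7, 0.2, 1.2]
grip_width: 0.882
clock: 10.6
position: [0.5708, 0.2423, 0.2033]
ee_rot: [0.654, 0.757, 0.002, 0.0]
ft_force: [-0.6, -0.5, -0.6]
grip_width: 0.882
(array([-10.875,  -4.456,   0.107]), np.float64(0.01689485301518327))
```

View pics/w6.png

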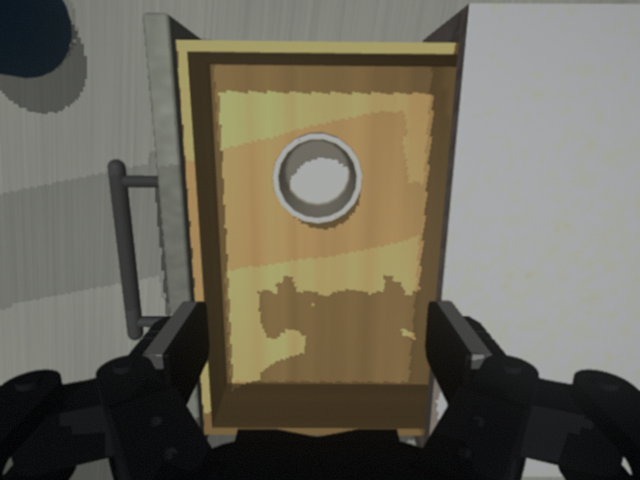

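Cup A stands upright in the drawer, rim at (318,178). On to cup B.

```bash
python3 -m pendant '[[-2,-1,0,0,0.1],[-4,-1.8,0,0,0.05],[-6,-2.6,0,0,0.05],[-8,-3.4,0,0,0.05],[-9.5,-4,0,0,0.05]]' 30
python3 -m pendant '[[-2.5,-0.9,0,0,0.05],[-2.5,-0.9,0,0,0.05],[-2.5,-0.9,0,0,0.05]]' 30
python3 - <<'E'
from meas import *
c,p,d=shot("wrist","w7"); print(proj(c,[.456,-.222,.052]))
print(units([.456,-.222,.018],7.7))
E
```

```text
clock: 11.28
position: [0.4884, -0.0646, 0.2]
ee_rot: [0.656, 0.755, 0.0, -0.0]
ft_force: [0.7, -0.3, 0.7]
grip_width: 0.951
clock: 11.65
position: [0.4662, -0.1704, 0.2002]
ee_rot: [0.658, 0.753, -0.0, 0.0]
ft_force: [0.7, 0.8, 0.2]
grip_width: 0.946
[[293.48943539 289.87977527]]
(array([-1.301, -0.457,  4.551]), np.float64(0.022760912167309282))
```

View pics/w7.png

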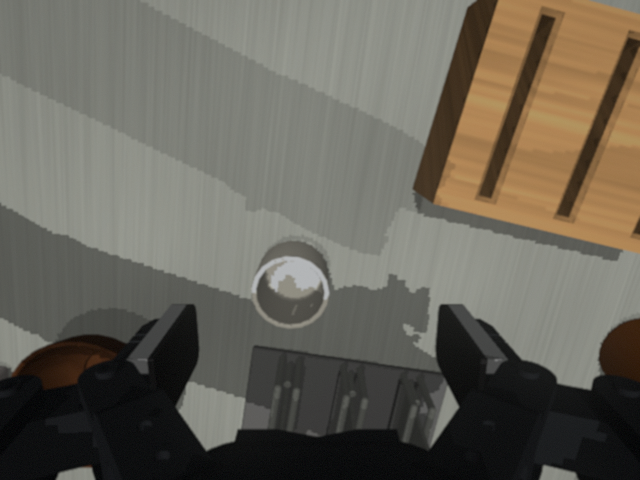

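Cup B's rim is at (290,292), about 2 mm from its projection. I'll align, descend and grip.

```bash
python3 -m pendant '[[-1.32,-0.5,0.3,0,0.05],[-1.32,-0.5,1.6,0,0.05],[-1.32,-0.5,3,0,0.05],[-1.32,-0.5,4.2,0,0.05],[-1.32,-0.5,4.55,0,0.05]]' 30
python3 -m pendant '[[0,0,0,0,0.05],[0,0,0,0,0.7],[0,0,0,0,0.7],[0,0,0,0,0.7],[0,0,0,0,0.7]]' 40
python3 -m pendant '[[0,0,-1.2,0,0.7],[0,0,-2.4,0,0.7],[0,0,-3.5,0,0.7],[0,0,-3.5,0,0.7]]' 40
python3 - <<'E'
from h import *
print(units([.5802,.1688,.16],7.7))
E
```

```text
clock: 12.32
position: [0.4537, -0.2201, 0.0155]
ee_rot: [0.655, 0.755, -0.001, -0.002]
ft_force: [0.6, 0.5, 0.7]
grip_width: 0.95
clock: 12.95
position: [0.4566, -0.222, 0.0201]
ee_rot: [0.656, 0.755, 0.001, 0.001]
ft_force: [-1.6, 0.9, 8.1]
grip_width: 0.661
clock: 13.45
position: [0.4573, -0.2226, 0.1621]
ee_rot: [0.656, 0.755, 0.003, 0.003]
ft_force: [0.7, -0.1, -2.7]
grip_width: 0.658
(array([9.26 , 4.408, 0.079]), np.float64(0.05359978947057679))
```

```bash
python3 -m pendant '[[1.5,0.7,0,0,0.7],[3.0,1.4,0,0,0.7],[4.5,2.1,0,0,0.7],[6,2.8,0,0,0.7],[7.2,3.4,0,0,0.7]]' 40
python3 -m pendant '[[2.06,1,0,0,0.7],[2.06,1,0,0,0.7],[2.06,1,0,0,0.7],[2.06,1,0,0,0.7]]' 40
python3 - <<'E'
from h import *
print(units([.5802,.1688,.042],7.7)); shot("wrist","w8")
E
```

```text
clock: 14.08
position: [0.5478, 0.0788, 0.1581]
ee_rot: [0.656, 0.755, 0.0, -0.0]
ft_force: [1.5, -0.6, -0.9]
grip_width: 0.653
clock: 14.58
position: [0.5755, 0.1626, 0.1579]
ee_rot: [0.656, 0.755, -0.0, 0.0]
ft_force: [0.2, -0.3, -1.4]
grip_width: 0.655
(array([0.139, 0.138, 2.897]), np.float64(0.04451480452830007))
```

View pics/w8.png

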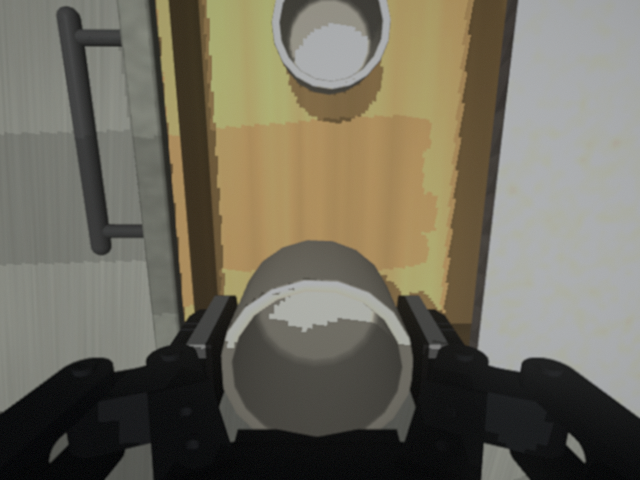

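Cup A is still at (331,30), well clear of the held cup. Lowering cup B.

```bash
python3 -m pendant '[[0.1,0.1,1,0,0.7],[0.1,0.1,2,0,0.7],[0.1,0.1,2.6,0,0.7],[0.1,0.1,2.85,0,0.7],[0.1,0.1,2.9,0,0.7]]' 40
python3 -m pendant '[[0,0,0.04,0,0.7],[0,0,0.04,0,0.15],[0,0,0.04,0,0.12],[0,0,0.04,0,0.12]]' 30
python3 -m pendant '[[0,0,-1,0,0.12],[0,0,-2.2,0,0.12],[0,0,-3.5,0,0.12],[-1,-2,-4,0,0.12]]' 30
python3 - <<'E'
from meas import *
shot("wrist","w9"); shot("top","t9"); print(pose()[0])
E
```

```text
clock: 15.25
position: [0.5794, 0.1676, 0.0425]
ee_rot: [0.656, 0.755, 0.0, 0.0]
ft_force: [0.2, -0.1, -1.0]
grip_width: 0.657
clock: 15.75
position: [0.5792, 0.1685, 0.0408]
ee_rot: [0.656, 0.755, 0.0, -0.0]
ft_force: [0.4, -0.7, 0.5]
grip_width: 0.879
clock: 16.25
position: [0.5319, 0.1357, 0.1977]
ee_rot: [0.655, 0.756, 0.003, 0.002]
ft_force: [-0.3, -1.6, 0.9]
grip_width: 0.88
[0.52631726 0.12976495 0.19569924]
```

View pics/w9.png

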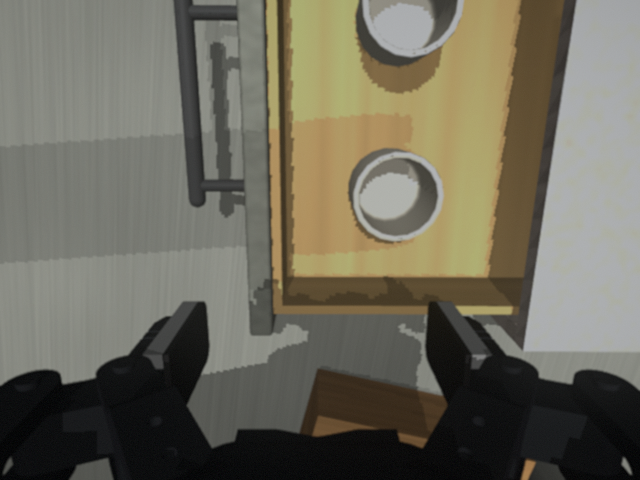

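View pics/t9.png

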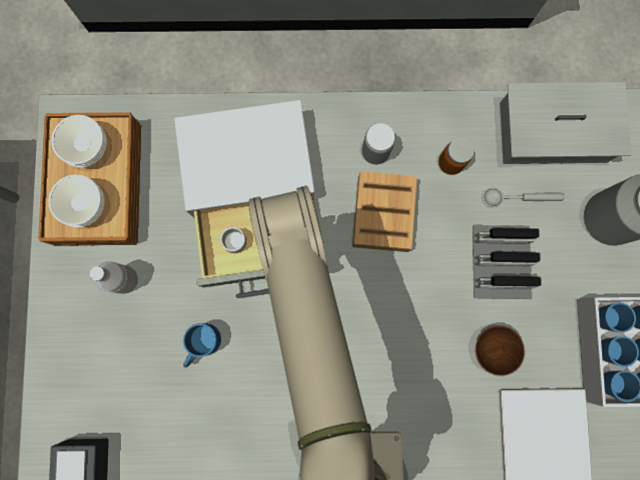

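Both cups stand upright in the drawer, at (410,25) and (397,196), and none are left on the table. I'll grip the handle again and push the drawer shut.

```bash
python3 - <<'E'
from h import *
print(units([.4378,.2035,.2],7.7))
E
python3 -m pendant '[[0,0,0,0,0.68],[0,0,0,0,0.68]]' 40
python3 - <<'E'
from h import *
print(units([.4378,.2035,.2],7.7))
E
```

```text
(array([ 2.127, -1.943, -0.103]), np.float64(0.01550815603577623))
clock: 16.6
position: [0.5293, 0.1345, 0.1938]
ee_rot: [0.655, 0.755, -0.0, 0.0]
ft_force: [1.0, 0.2, 0.0]
grip_width: 0.467
(array([ 2.03 , -2.022, -0.155]), np.float64(0.06448638084535219))
```

```bash
python3 -m pendant '[[2.03,-2.02,-0.15,0,0.68],[2.03,-2.02,-0.15,0,0.68],[2.03,-2.02,-0.15,0,0.68],[2.03,-2.02,-0.15,0,0.68]]' 40
python3 - <<'E'
from h import *
print(units([.4378,.2035,.044],7.7))
c,p,d=shot("wrist","w10"); print(proj(c,[.4378,.2030,.062]))
E
```

```text
clock: 17.1
position: [0.4382, 0.2029, 0.2]
ee_rot: [0.656, 0.755, -0.0, 0.0]
ft_force: [0.6, 0.0, -0.3]
grip_width: 0.318
(array([ 0.02 , -0.008,  3.899]), np.float64(0.05838557202523731))
[[315.97500026 226.93538845]]
```

View pics/w10.png

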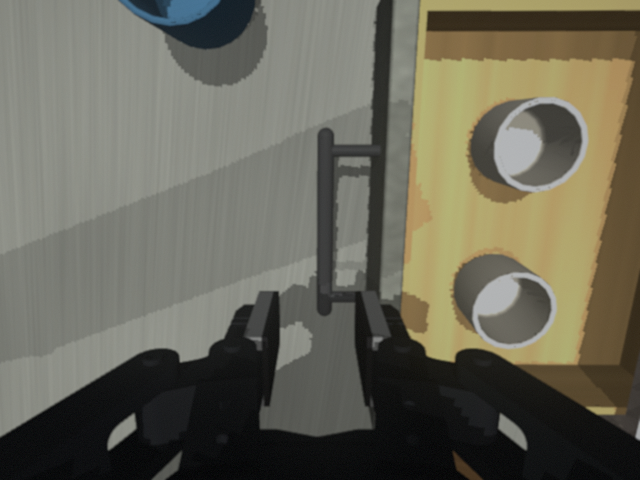

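The bar is at u≈325, about 6 mm further along +y, so I'll correct for that and descend.

```bash
python3 -m pendant '[[0,0.15,1,0,0.68],[0,0.15,2.3,0,0.68],[0,0.15,3.4,0,0.68],[0,0.15,3.88,0,0.68],[0,0.15,3.88,0,0.68]]' 40
python3 -m pendant '[[0,0,0,0,1],[0,0,0,0,1],[0,0,0,0,1],[0,0,0,0,1],[0,0,0,0,1]]' 50
python3 -m pendant '[[0,0.3,0,0,1],[0,0.7,0,0,1],[0,1.1,0,0,1],[0,1.5,0,0,1],[0,1.9,0,0,1]]' 50
```

```text
clock: 17.77
position: [0.446, 0.2024, 0.0447]
ee_rot: [0.657, 0.754, 0.0, 0.001]
ft_force: [-0.9, -0.8, 0.0]
grip_width: 0.32
clock: 18.4
position: [0.4437, 0.2025, 0.0448]
ee_rot: [0.656, 0.755, -0.0, 0.0]
ft_force: [1.9, -6.0, 1.2]
grip_width: 0.104
clock: 19.02
position: [0.5192, 0.2129, 0.0448]
ee_rot: [0.656, 0.755, -0.001, 0.0]
ft_force: [-0.8, -5.8, 4.9]
grip_width: 0.11
```

```bash
python3 -m pendant '[[0,0.4,0,0,1],[0,0.8,0,0,1],[0,1.2,0,0,1],[0,1.5,0,0,1],[0,1.7,0,0,1]]' 50
```

```text
clock: 19.65
position: [0.5867, 0.2223, 0.0449]
ee_rot: [0.656, 0.754, -0.001, 0.0]
ft_force: [-0.6, -4.7, 4.2]
grip_width: 0.109
```

```bash
python3 -m pendant '[[0,0.2,0,0,1],[0,0.35,0,0,1],[0,0.4,0,0,1],[0,0.4,0,0,1]]' 50
python3 -m pendant '[[0,0.07,0,0,1],[0,0.12,0,0,1],[0,0.12,0,0,1]]' 50
```

```text
clock: 20.15
position: [0.602, 0.2243, 0.0449]
ee_rot: [0.656, 0.754, -0.001, 0.0]
ft_force: [-0.7, -5.8, 3.7]
grip_width: 0.106
clock: 20.52
position: [0.6021, 0.2243, 0.0447]
ee_rot: [0.656, 0.755, -0.005, -0.003]
ft_force: [-26.3, -12.7, 25.4]
grip_width: 0.108
```

Contact force rose with no further travel at x=0.602, so the drawer is at its shut stop. Releasing and checking.

```bash
python3 -m pendant '[[0,-0.05,0,0,0.68],[0,-0.08,0,0,0.68],[0,-0.08,0,0,0.68],[0,-0.08,-1.5,0,0.68],[0,-0.08,-3.0,0,0.68]]' 40
python3 -m pendant '[[-2,0,-1,0,0.5],[-4,0,-1,0,0.5],[-6,0,-1,0,0.5],[-7,0,-1,0,0.5],[-7,0,-1,0,0.5]]' 40
python3 - <<'E'
from h import *
c,p,d=shot("top","t11"); shot("scene","s11"); print(units([.59,-.30,.2],7.7))
cv2.imwrite("pics/t11z.png",cv2.resize(p[90:320,160:560,::-1],(800,460),interpolation=cv2.INTER_CUBIC))
E
```

```text
clock: 21.15
position: [0.6027, 0.2266, 0.1658]
ee_rot: [0.656, 0.755, -0.001, -0.001]
ft_force: [0.2, 1.4, 1.0]
grip_width: 0.322
clock: 21.78
position: [0.6424, -0.0545, 0.2051]
ee_rot: [0.657, 0.754, -0.0, 0.0]
ft_force: [0.6, 0.8, -0.6]
grip_width: 0.502
(array([-5.853, -2.102,  0.139]), np.float64(-0.011708048116785127))
```

View pics/t11z.png

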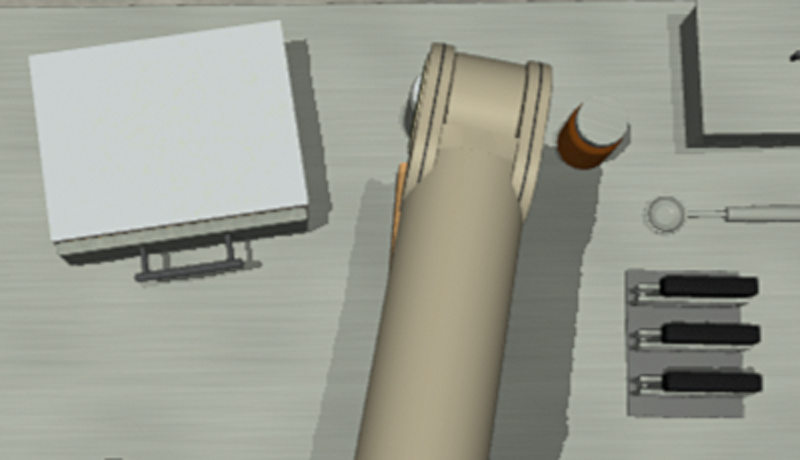

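View pics/s11.png

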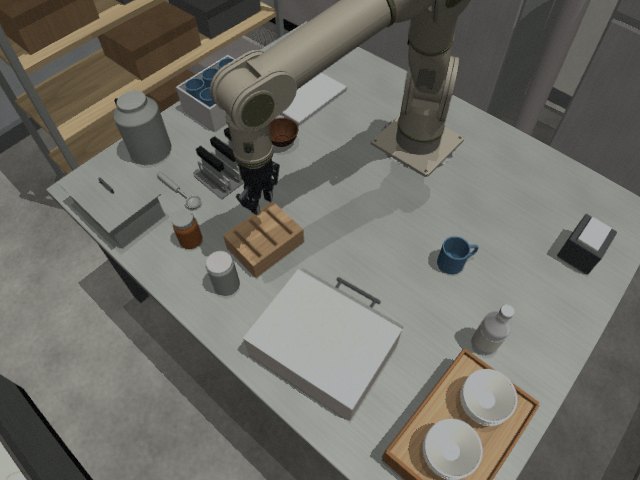

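The drawer front is flush with the plate at (180,235) in the zoom. Now I'll measure the slots closer, with the wrist camera.

Run:
```python
from h import *
c,p,d=shot("wrist","w12"); h=cv2.cvtColor(p,cv2.COLOR_RGB2HSV)
print(proj(c,[[.690,-.0888,.065],[.635,-.0838,.065],[.5808,-.0777,.065]]))
```

```text
[[377.55157433 278.3651566 ]
 [301.35236186 262.06582089]
 [224.68832076 244.04679625]]
```

View pics/w12.png

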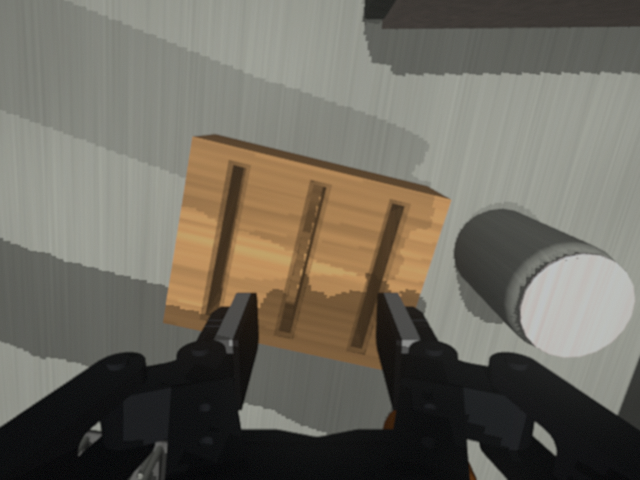

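Run:
```python
from h import *
c=get_calibration("wrist")
for a,b in [((238,162),(209,316)),((318.5,182),(286,337)),((397,202),(357,352))]:
    w=cast(c,[a,b],.065); d=w[0]-w[1]; print(w.mean(0).round(4),np.linalg.norm(d).round(4),np.degrees(np.arctan2(d[1],d[0])).round(2))
```

```text
[ 0.5797 -0.0735  0.065 ] 0.1134 84.22
[ 0.6354 -0.0811  0.065 ] 0.1165 85.93
[ 0.6894 -0.0868  0.065 ] 0.1155 85.67
```

```bash
python3 -m pendant '[[-1.8,-0.5,0,0.7,0.55],[-3.5,-1,0,1.4,0.55],[-5.2,-1.6,0,1.4,0.55],[-6.1,-1.8,0,1.4,0.55],[-6.1,-1.8,0,1.4,0.55]]' 40
python3 - <<'E'
from h import *
c,p,d=shot("wrist","w13"); print(pose()[0]); print(units([.567,-.3668,.2],-.5))
print(proj(c,[[.567,-.3668,.119],[.5134,-.366,.119],[.4593,-.363,.119]]))
E
```

```text
clock: 22.55
position: [0.6034, -0.307, 0.2047]
ee_rot: [0.711, 0.703, -0.001, 0.0]
ft_force: [0.0, 1.1, -0.7]
grip_width: 0.449
[ 0.60467011 -0.30437574  0.20451753]
(array([-1.569, -0.927,  0.113]), np.float64(-0.005633971784320124))
[[257.64725128 345.62757402]
 [167.92877451 345.67388026]
 [ 76.32599663 342.51834144]]
```

View pics/w13.png

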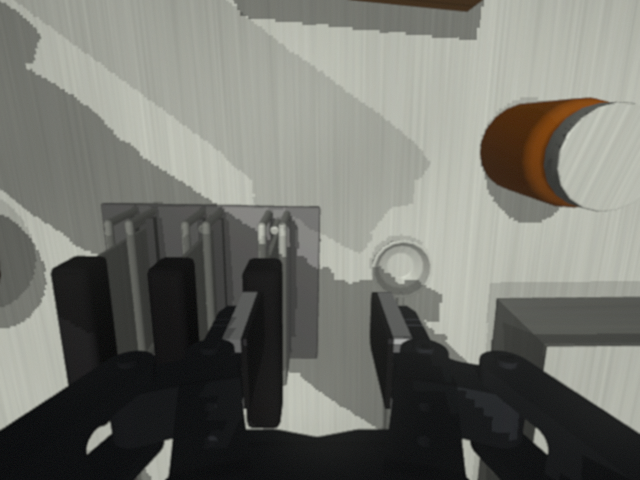

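```bash
python3 -m pendant '[[-1.2,-0.87,0,0,0.58],[-1.57,-0.87,0,0,0.58],[-1.57,-0.87,0.6,0,0.58],[-1.57,-0.87,0.6,0,0.58]]' 40
python3 - <<'E'
from h import *
c,p,d=shot("wrist","w14"); print(units([.5695,-.3665,.086],-.5))
shot("scene","s14")
E
```

```text
clock: 23.1
position: [0.5711, -0.3621, 0.179]
ee_rot: [0.708, 0.706, 0.0, -0.002]
ft_force: [0.8, 0.3, 0.6]
grip_width: 0.42
(array([-0.1  , -0.045,  2.357]), np.float64(0.050789696770666616))
```

View pics/w14.png

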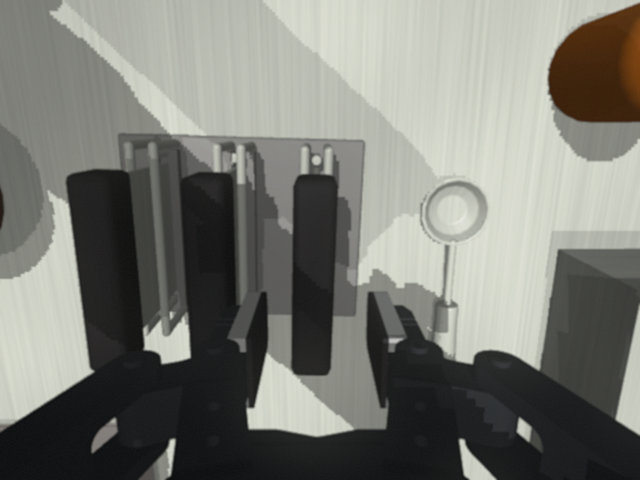

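View pics/s14.png

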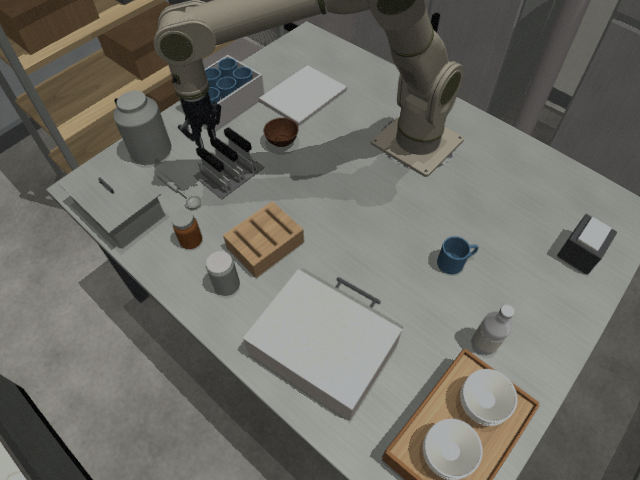

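The handle runs from (315,180) to (312,375), centred between the jaws. I'll descend, close and watch the forces.

```bash
python3 -m pendant '[[-0.1,-0.06,0.7,0,0.58],[-0.1,-0.06,1.4,0,0.58],[-0.1,-0.06,1.9,0,0.58],[-0.1,-0.06,2.2,0,0.58],[-0.1,-0.06,2.2,0,0.58]]' 40
python3 -m pendant '[[0,0,0,0,1],[0,0,0,0,1],[0,0,0,0,1],[0,0,0,0,1]]' 60
```

```text
clock: 23.82
position: [0.5679, -0.3689, 0.0926]
ee_rot: [0.709, 0.705, -0.0, -0.0]
ft_force: [0.3, -0.7, 0.6]
grip_width: 0.423
clock: 24.32
position: [0.5684, -0.3696, 0.0941]
ee_rot: [0.709, 0.705, 0.0, 0.001]
ft_force: [-0.6, -0.1, 6.3]
grip_width: 0.243
```

```bash
python3 -m pendant '[[0,0,-0.8,0,1],[0,0,-1.8,0,1],[0,0,-2.8,0,1],[0,0,-3.2,0,1],[0,0,-3.2,0,1]]' 80
python3 - <<'E'
from h import *
shot("wrist","w15"); shot("scene","s15"); print(units([.6898,-.0878,.222],-5.6))
E
```

```text
clock: 24.95
position: [0.568, -0.3693, 0.2209]
ee_rot: [0.709, 0.705, 0.0, 0.0]
ft_force: [0.4, -0.1, -3.4]
grip_width: 0.24
(array([ 7.041,  3.015, -0.073]), np.float64(0.8728472289618333))
```

View pics/w15.png

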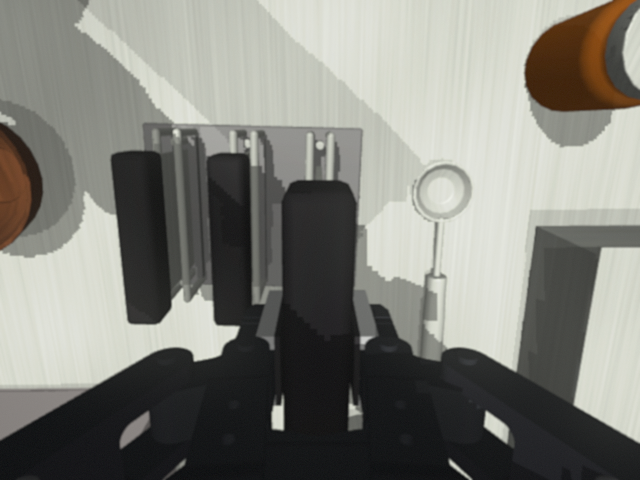

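View pics/s15.png

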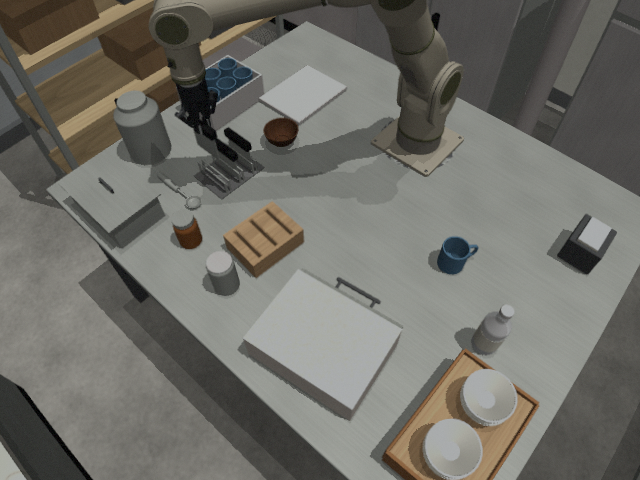

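Run:
```python
from h import *
c=get_calibration("wrist"); p=cv2.imread("pics/w15.png"); 
w=cast(c,[(319,182),(284,230),(354,230),(282,260),(357,260)],.2458); print(w, pose()[0])
s=cv2.imread("pics/s15.png"); cv2.imwrite("pics/s15z.png",cv2.resize(s[90:220,150:290],(700,650),interpolation=cv2.INTER_CUBIC))
```

```text
[[ 0.56835942 -0.31588905  0.2458    ]
 [ 0.55844338 -0.32927573  0.2458    ]
 [ 0.57809339 -0.32942791  0.2458    ]
 [ 0.55761865 -0.33811651  0.2458    ]
 [ 0.57908558 -0.33828053  0.2458    ]] [ 0.56740229 -0.36865959  0.21893136]
```

View pics/s15z.png

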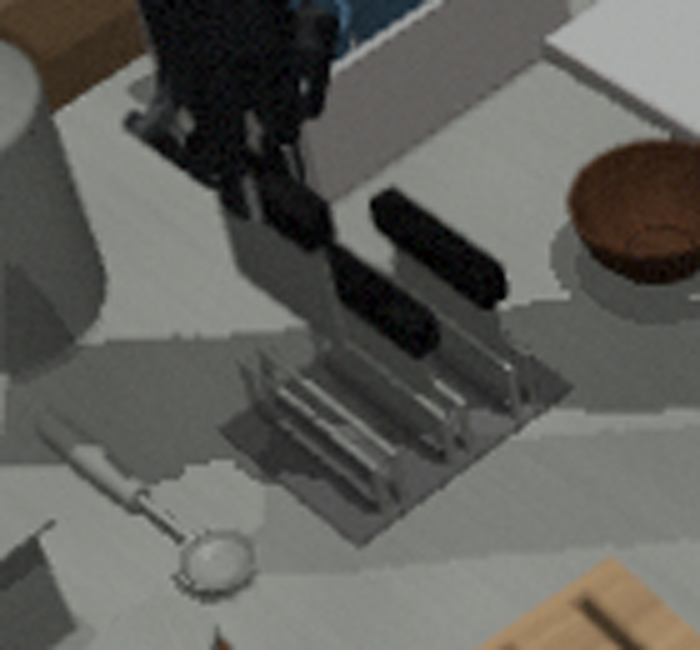

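The handle is gripped within about 1 mm of its middle, and the spoon is untouched. Carrying it to slot 2.

```bash
python3 -m pendant '[[1.3,0.6,0,0.87,1],[2.6,1.2,0,0.87,1],[3.9,1.7,0,0.87,1],[5.2,2.2,0,0.87,1],[6.2,2.65,0,0.87,1]]' 80
python3 -m pendant '[[0.7,0.35,0,0,1],[0.84,0.35,0,0,1],[0.84,0.35,0,0,1],[0.84,0.35,0,0,1]]' 80
python3 - <<'E'
from h import *
print(units([.6898,-.0878,.222],-5.6)); c,p,d=shot("wrist","w16"); shot("scene","s16")
print(proj(c,[[.6898,-.0878,.065],[.6352,-.0822,.065]]))
E
```

```text
clock: 25.68
position: [0.6755, -0.1186, 0.2186]
ee_rot: [0.74, 0.673, -0.001, -0.001]
ft_force: [0.9, -0.3, -1.8]
grip_width: 0.24
clock: 26.18
position: [0.6919, -0.0915, 0.2205]
ee_rot: [0.741, 0.671, -0.0, -0.0]
ft_force: [0.4, -0.3, -1.7]
grip_width: 0.243
(array([ 0.088, -0.062, -0.037]), np.float64(-0.01812921229715414))
[[313.58328943 216.72229767]
 [237.06258802 216.65428656]]
```

View pics/w16.png

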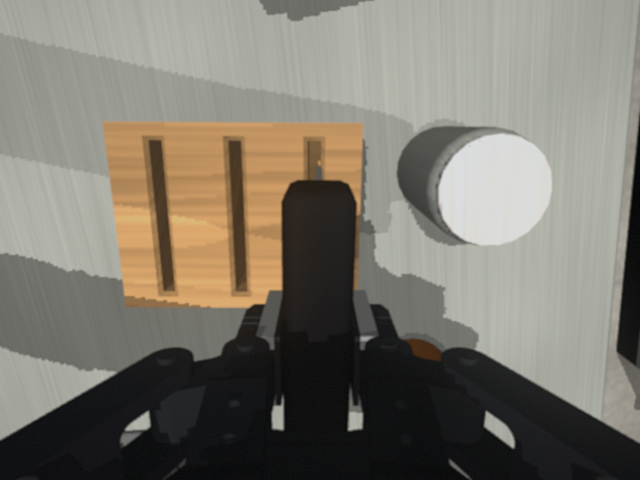

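Run:
```python
from h import *
c=get_calibration("wrist")
for a,b in [((153,137),(168,294)),((234,137),(241,294.5))]:
    w=cast(c,[a,b],.065); d=w[0]-w[1]; print(w.mean(0).round(4),np.linalg.norm(d).round(4),np.degrees(np.arctan2(d[1],d[0])).round(2))
w=cast(c,[(305,138),(325,138),(314.5,137),(319,182)],.065); print(w)
b=cast(c,[(105,122),(362,122),(125,297)],.065); d=b[1]-b[0]; print(b,np.degrees(np.arctan2(d[1],d[0])))
```

```text
[ 0.5808 -0.0785  0.065 ] 0.1151 83.92
[ 0.6356 -0.0842  0.065 ] 0.1157 83.83
[[ 0.68996962 -0.03226558  0.065     ]
 [ 0.70357191 -0.03364598  0.065     ]
 [ 0.6964986  -0.03226067  0.065     ]
 [ 0.69649927 -0.06312861  0.065     ]]
[[ 0.55681637 -0.00839053  0.065     ]
 [ 0.7294931  -0.02571223  0.065     ]
 [ 0.54204775 -0.13480746  0.065     ]] -5.728343523045963
```

```bash
python3 - <<'E'
from h import *
print(pose()[0],units([.6902,-.0888,.222],-5.75))
E
python3 -m pendant '[[0.05,-0.04,0.9,0.02,1],[0.05,-0.04,1.3,0.02,1],[0.05,-0.04,1.3,0.02,1],[0.05,-0.04,1.3,0.02,1]]' 80
python3 - <<'E'
from h import *
print(pose()[0],units([.6902,-.0888,.222],-5.75)); s=shot("scene","s17")[1]; shot("top","t17")
cv2.imwrite("pics/s17z.png",cv2.resize(s[130:290,190:330,::-1],(700,800)[:2],interpolation=cv2.INTER_CUBIC)[:600])
E
```

```text
[ 0.69218379 -0.09122123  0.22091943] (array([ 0.055, -0.055, -0.027]), np.float64(0.00933481028686837))
clock: 26.78
position: [0.6918, -0.0881, 0.1702]
ee_rot: [0.742, 0.671, 0.0, 0.001]
ft_force: [-0.3, -0.2, -0.8]
grip_width: 0.242
[ 0.69176168 -0.08813685  0.17016407] (array([-0.021, -0.035, -1.296]), np.float64(0.004605714933883102))
```

View pics/s17z.png

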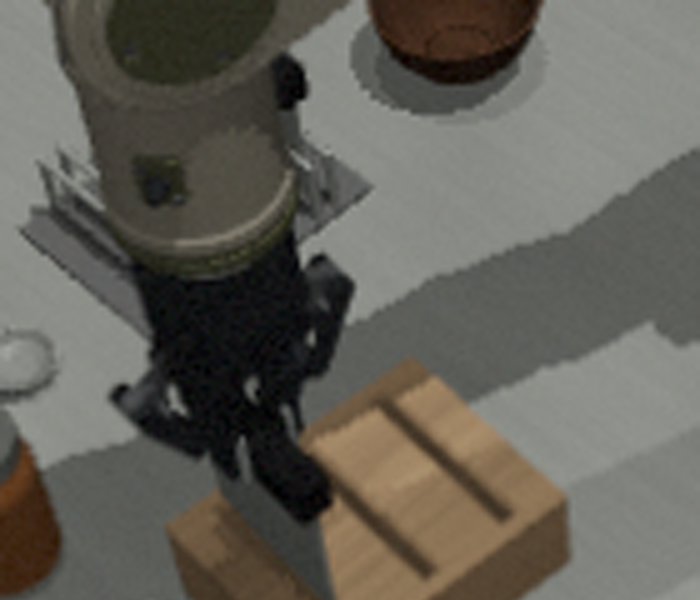

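```bash
python3 -m pendant '[[0,-0.04,0.3,0,1],[0,-0.04,0.6,0,1],[0,-0.04,0.9,0,1],[0,-0.04,1.2,0,1]]' 80
```

```text
clock: 27.38
position: [0.6895, -0.0875, 0.1197]
ee_rot: [0.741, 0.671, -0.0, -0.0]
ft_force: [0.7, 0.7, -1.3]
grip_width: 0.239
```

The blade is 33 mm into the slot with no resistance. I'll push it home.

```bash
python3 -m pendant '[[0,0,0.25,0,1],[0,0,0.45,0,1],[0,0,0.5,0,1],[0,0,0.5,0,1]]' 80
python3 -m pendant '[[0,0,0.06,0,1],[0,0,0.06,0,1]]' 80
```

```text
clock: 27.88
position: [0.6898, -0.0875, 0.1011]
ee_rot: [0.741, 0.671, 0.0, 0.0]
ft_force: [0.2, -0.9, -0.8]
grip_width: 0.243
clock: 28.12
position: [0.6897, -0.0875, 0.0985]
ee_rot: [0.741, 0.671, 0.0, -0.0]
ft_force: [0.0, 0.5, -2.5]
grip_width: 0.243
```

```bash
python3 -m pendant '[[0,0,0.05,0,1],[0,0,0.05,0,0.58],[0,0,0.05,0,0.58],[0,0,0.05,0,0.58]]' 60
python3 -m pendant '[[0,0,-0.8,0,0.58],[0,0,-1.8,0,0.58],[0,0,-3,0,0.58],[-1,-0.5,-3,-0.87,0.58],[-2.2,-1.5,-3,-0.87,0.58]]' 60
python3 - <<'E'
from h import *
c,p,d=shot("wrist","w18"); print(units([.5134,-.366,.18],-.5)); shot("scene","s18")
E
```

```text
clock: 28.62
position: [0.6897, -0.0875, 0.0965]
ee_rot: [0.741, 0.671, 0.0, -0.0]
ft_force: [-0.2, 0.7, 0.0]
grip_width: 0.418
clock: 29.25
position: [0.6214, -0.1693, 0.2167]
ee_rot: [0.709, 0.705, 0.0, 0.001]
ft_force: [-0.2, -0.5, 0.3]
grip_width: 0.417
(array([-4.713, -2.43 ,  0.945]), np.float64(-0.08624001475710703))
```

View pics/w18.png

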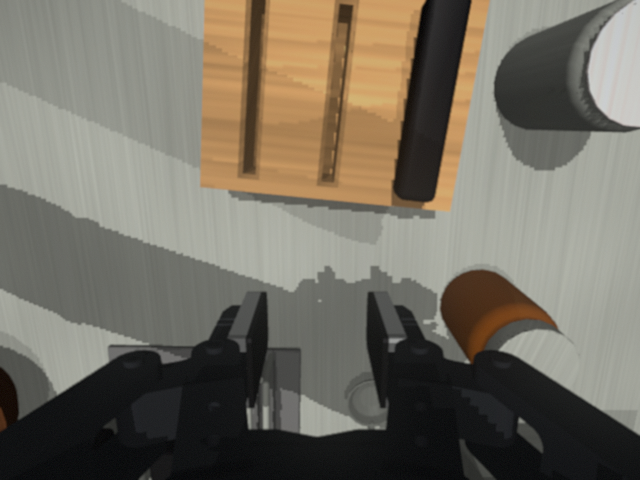

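Scraper 1 is home, its handle resting low over slot 2 from (445,10) to (413,195). Next is the middle scraper.

```bash
python3 -m pendant '[[-1.4,-0.7,0,0,0.58],[-2.8,-1.4,0,0,0.58],[-4.1,-2.1,0,0,0.58],[-4.7,-2.43,0.5,0,0.58],[-4.7,-2.43,0.9,0,0.58]]' 60
python3 -m pendant '[[0,0,0,0,0.58]]' 60
python3 - <<'E'
from h import *
c,p,d=shot("wrist","w19"); print(pose()[0],units([.5134,-.366,.094],-.5))
E
```

```text
clock: 29.98
position: [0.5205, -0.3589, 0.1801]
ee_rot: [0.712, 0.702, -0.0, 0.0]
ft_force: [0.4, -0.3, 0.5]
grip_width: 0.422
clock: 30.1
position: [0.5227, -0.3547, 0.1791]
ee_rot: [0.71, 0.704, -0.0, -0.001]
ft_force: [0.8, 0.3, -0.5]
grip_width: 0.423
[ 0.52331503 -0.35475744  0.1801092 ] (array([-0.285, -0.245,  2.153]), np.float64(0.020154013683504484))
```

View pics/w19.png

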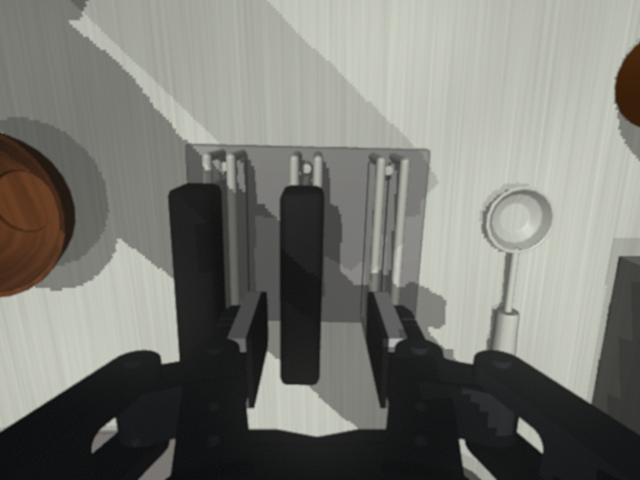

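Run:
```python
from h import *
c=get_calibration("wrist"); w=cast(c,[(302,190),(300,380),(283,250),(323,250)],.119); print(w.round(4),w[:2].mean(0)); m=w[:2].mean(0)
print(units([m[0],m[1],.093],-.5))
```

```text
[[ 0.5164 -0.3174  0.119 ]
 [ 0.5135 -0.4217  0.119 ]
 [ 0.5064 -0.3475  0.119 ]
 [ 0.5264 -0.3476  0.119 ]] [ 0.51493789 -0.36953313  0.119     ]
(array([-0.373, -0.206,  2.177]), np.float64(0.020154013683504484))
```

```bash
python3 -m pendant '[[-0.35,-0.2,0.4,0.1,0.58],[-0.35,-0.2,1.1,0.1,0.58],[-0.35,-0.2,1.8,0.1,0.58],[-0.35,-0.2,2.17,0.1,0.58],[-0.35,-0.2,2.17,0.1,0.58]]' 60
python3 -m pendant '[[0,0,0,0,1],[0,0,0,0,1],[0,0,0,0,1],[0,0,0,0,1]]' 60
python3 -m pendant '[[0,0,-0.8,0,1],[0,0,-1.8,0,1],[0,0,-2.8,0,1],[0,0,-3.2,0,1],[0,0,-3.2,0,1]]' 80
python3 - <<'E'
from h import *
c,p,d=shot("wrist","w20"); print(pose()[0],units([.6354,-.0838,.222],-5.75))
E
```

```text
clock: 30.78
position: [0.5137, -0.3701, 0.0929]
ee_rot: [0.714, 0.7, -0.0, -0.001]
ft_force: [0.6, 0.9, 1.4]
grip_width: 0.418
clock: 31.28
position: [0.5148, -0.3707, 0.0948]
ee_rot: [0.714, 0.7, 0.0, 0.001]
ft_force: [0.0, 0.5, 6.8]
grip_width: 0.247
clock: 31.9
position: [0.5145, -0.3703, 0.2219]
ee_rot: [0.714, 0.7, 0.0, 0.0]
ft_force: [0.3, -0.4, -1.8]
grip_width: 0.241
[ 0.51414985 -0.369838    0.2206632 ] (array([ 7.207,  2.897, -0.03 ]), np.float64(0.7793963755830168))
```

View pics/w20.png

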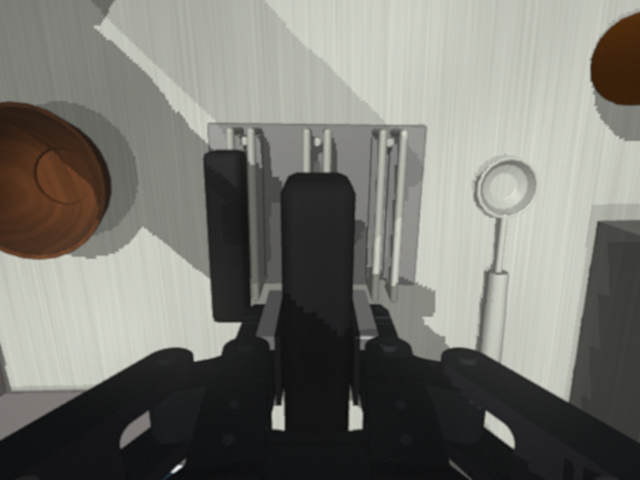

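The second scraper is held squarely. Carrying it to slot 1.

```bash
python3 -m pendant '[[1.3,0.6,0,0.78,1],[2.6,1.1,0,0.78,1],[3.9,1.6,0,0.78,1],[5.2,2.1,0,0.78,1],[6.2,2.5,0,0.78,1]]' 80
python3 -m pendant '[[0.7,0.3,0,0,1],[0.9,0.36,0,0,1],[0.9,0.36,0,0,1],[0.9,0.36,0,0,1]]' 80
python3 - <<'E'
from h import *
c,p,d=shot("wrist","w21"); print(pose()[0],units([.6354,-.0848,.17],-5.75))
E
```

```text
clock: 32.58
position: [0.619, -0.1209, 0.2195]
ee_rot: [0.741, 0.671, -0.001, -0.001]
ft_force: [0.5, 0.3, -0.1]
grip_width: 0.24
clock: 33.08
position: [0.6362, -0.0917, 0.2214]
ee_rot: [0.743, 0.67, -0.0, -0.0]
ft_force: [-1.2, 0.4, -0.2]
grip_width: 0.236
[ 0.63625128 -0.09164834  0.22162615] (array([ 0.169, -0.038,  1.291]), np.float64(-0.026119927418674155))
```

View pics/w21.png

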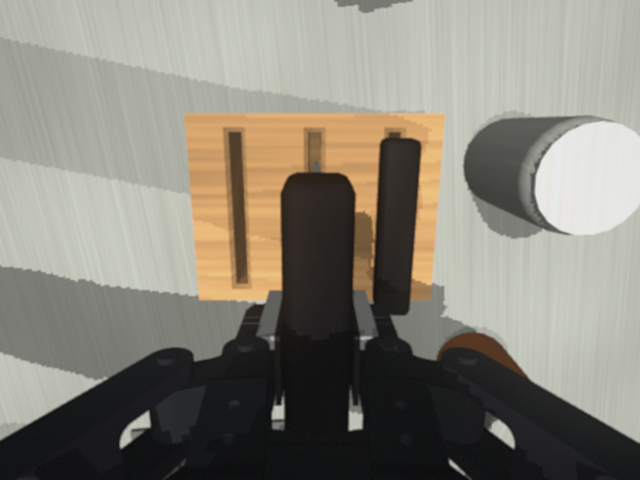

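```bash
python3 -m pendant '[[0.17,-0.04,0.9,0,1],[0.17,-0.04,1.3,0,1],[0.17,-0.04,1.3,0,1],[0.17,-0.04,1.3,0,1]]' 80
python3 - <<'E'
from h import *
print(pose()[0],units([.6350,-.0848,.17],-5.75))
E
```

```text
clock: 33.62
position: [0.6365, -0.0836, 0.1709]
ee_rot: [0.742, 0.67, 0.0, 0.001]
ft_force: [0.3, 1.1, -0.4]
grip_width: 0.236
[ 0.63646725 -0.08363424  0.17092563] (array([-0.033, -0.034,  0.023]), np.float64(-0.010204444703947027))
```

```bash
python3 -m pendant '[[-0.03,-0.04,0.3,0,1],[-0.03,-0.04,0.6,0,1],[-0.03,-0.04,0.9,0,1],[-0.03,-0.04,1.2,0,1]]' 80
python3 -m pendant '[[0,0,0.25,0,1],[0,0,0.45,0,1],[0,0,0.54,0,1],[0,0,0.54,0,1]]' 80
```

```text
clock: 34.12
position: [0.6342, -0.0838, 0.1207]
ee_rot: [0.742, 0.671, -0.0, -0.0]
ft_force: [-0.7, -0.1, -1.3]
grip_width: 0.244
clock: 34.62
position: [0.6343, -0.0839, 0.1]
ee_rot: [0.742, 0.671, -0.0, -0.0]
ft_force: [-0.5, -0.6, -1.9]
grip_width: 0.24
```

```bash
python3 -m pendant '[[0,0,0.06,0,1],[0,0,0.06,0,1],[0,0,0.06,0,0.58],[0,0,0.06,0,0.58],[0,0,0.06,0,0.58]]' 60
python3 -m pendant '[[0,0,-0.8,0,0.58],[0,0,-1.8,0,0.58],[0,0,-3,0,0.58],[-1,-0.5,-3,-0.87,0.58],[-2.2,-1.5,-3,-0.87,0.58]]' 60
python3 - <<'E'
from h import *
c,p,d=shot("wrist","w22"); print(units([.4593,-.366,.18],-.5))
E
```

```text
clock: 35.25
position: [0.6343, -0.0839, 0.0977]
ee_rot: [0.742, 0.671, 0.0, -0.0]
ft_force: [-1.0, -0.8, 0.0]
grip_width: 0.42
clock: 35.88
position: [0.566, -0.1658, 0.2181]
ee_rot: [0.709, 0.705, 0.0, 0.001]
ft_force: [-0.3, -2.8, 0.9]
grip_width: 0.419
(array([-4.821, -2.398,  0.969]), np.float64(-0.09393969409957492))
```

View pics/w22.png

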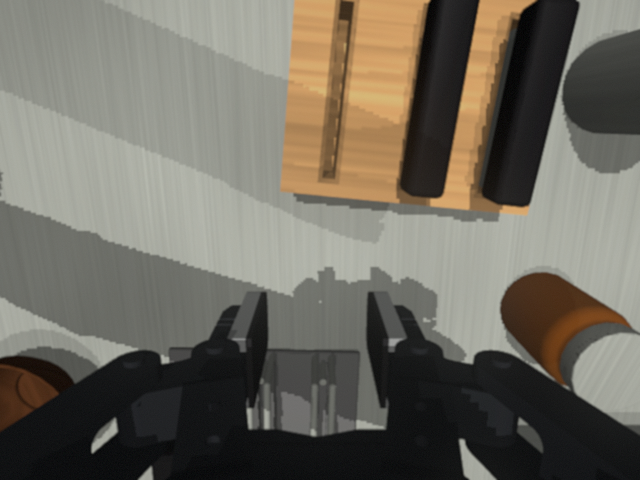

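Two are home, with handles at (440,100) and (530,105). Now the third.

```bash
python3 -m pendant '[[-1.4,-0.7,0,0,0.58],[-2.8,-1.4,0,0,0.58],[-4.1,-2.1,0,0,0.58],[-4.8,-2.4,0.5,0,0.58],[-4.8,-2.4,0.9,0,0.58]]' 60
python3 -m pendant '[[0,0,0,0,0.58]]' 60
python3 - <<'E'
from h import *
c,p,d=shot("wrist","w23"); print(pose()[0],units([.4593,-.366,.094],-.5))
E
```

```text
clock: 36.55
position: [0.4659, -0.3591, 0.1812]
ee_rot: [0.712, 0.702, -0.0, 0.0]
ft_force: [0.9, 1.2, 0.3]
grip_width: 0.42
clock: 36.67
position: [0.4679, -0.3552, 0.1805]
ee_rot: [0.71, 0.704, -0.0, -0.001]
ft_force: [0.4, 0.4, -0.2]
grip_width: 0.416
[ 0.46857529 -0.35520006  0.18136586] (array([-0.274, -0.228,  2.184]), np.float64(0.007353117531117448))
```

View pics/w23.png

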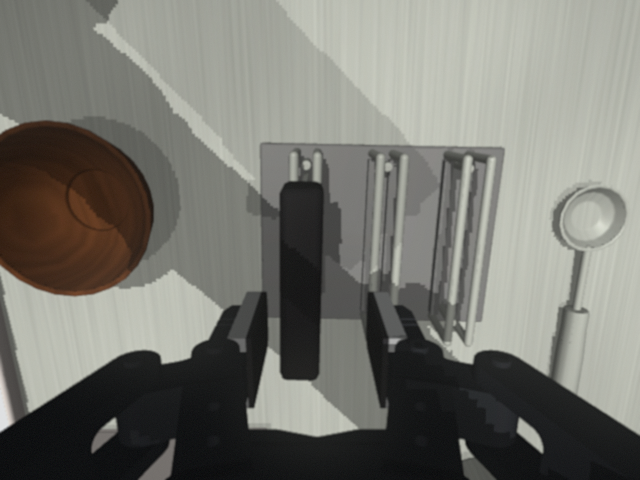

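The third handle runs from (302,185) to (300,378). The same correction as before applies.

```bash
python3 -m pendant '[[-0.33,-0.21,0.4,0.1,0.58],[-0.33,-0.21,1.1,0.1,0.58],[-0.33,-0.21,1.8,0.1,0.58],[-0.33,-0.21,2.2,0.1,0.58],[-0.33,-0.21,2.2,0.1,0.58]]' 60
python3 -m pendant '[[0,0,0,0,1],[0,0,0,0,1],[0,0,0,0,1],[0,0,0,0,1]]' 60
python3 -m pendant '[[0,0,-0.8,0,1],[0,0,-1.8,0,1],[0,0,-2.8,0,1],[0,0,-3.2,0,1],[0,0,-3.2,0,1]]' 80
python3 - <<'E'
from h import *
c,p,d=shot("wrist","w24"); print(pose()[0],units([.5804,-.0785,.222],-5.75))
E
```

```text
clock: 37.35
position: [0.4588, -0.3695, 0.0928]
ee_rot: [0.714, 0.7, -0.0, -0.001]
ft_force: [-0.0, -0.4, 0.6]
grip_width: 0.421
clock: 37.85
position: [0.4598, -0.3701, 0.0947]
ee_rot: [0.714, 0.7, 0.0, 0.001]
ft_force: [-1.1, 0.3, 6.0]
grip_width: 0.245
clock: 38.48
position: [0.4597, -0.3696, 0.2218]
ee_rot: [0.714, 0.7, 0.0, 0.0]
ft_force: [-0.2, 0.4, -1.8]
grip_width: 0.242
[ 0.45928185 -0.36916085  0.22061845] (array([ 7.325,  2.885, -0.031]), np.float64(0.7707695425829044))
```

View pics/w24.png

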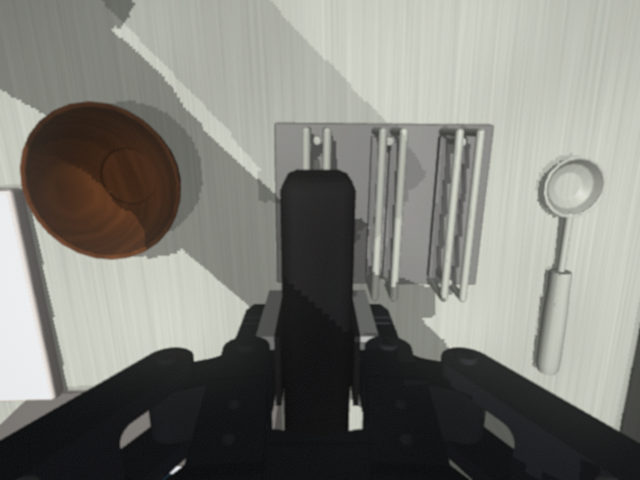

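```bash
python3 -m pendant '[[1.3,0.6,0,0.78,1],[2.6,1.1,0,0.78,1],[3.9,1.6,0,0.78,1],[5.2,2.1,0,0.78,1],[6.3,2.5,0,0.78,1]]' 80
python3 -m pendant '[[0.7,0.3,0,0,1],[1.0,0.36,0,0,1],[1.0,0.36,0,0,1],[1.0,0.36,0,0,1]]' 80
python3 - <<'E'
from h import *
c,p,d=shot("wrist","w25"); print(pose()[0],units([.5804,-.08,.17],-5.75)); print(proj(c,[.5804,-.0778,.065]))
E
```

```text
clock: 39.15
position: [0.5643, -0.1168, 0.2196]
ee_rot: [0.742, 0.671, -0.001, -0.001]
ft_force: [1.2, -1.3, -2.4]
grip_width: 0.237
clock: 39.65
position: [0.5821, -0.0833, 0.2215]
ee_rot: [0.743, 0.669, -0.0, -0.0]
ft_force: [-0.0, 0.2, -1.7]
grip_width: 0.237
[ 0.58215629 -0.08320953  0.22164761] (array([ 0.076, -0.052,  1.291]), np.float64(-0.03704957309957516))
[[313.8943003  214.04824468]]
```

View pics/w25.png

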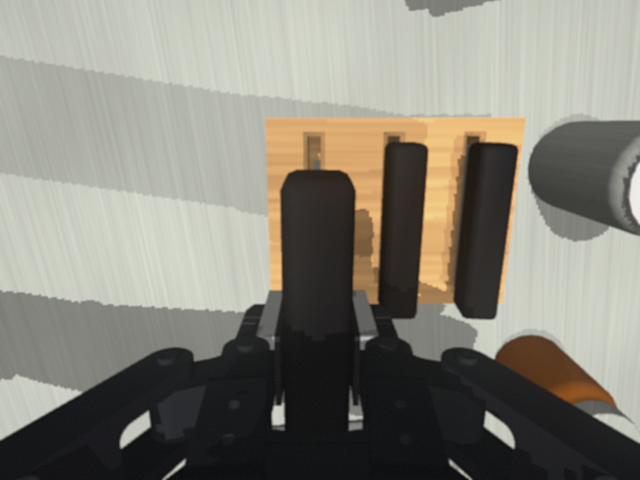

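The last scraper is above slot 0, whose far end shows at (314,134). Inserting.

```bash
python3 -m pendant '[[0.05,-0.05,0.9,0,1],[0.05,-0.05,1.3,0,1],[0.05,-0.05,1.3,0,1],[0.05,-0.05,1.3,0,1]]' 80
python3 - <<'E'
from h import *
print(pose()[0],units([.5802,-.08,.17],-5.75))
E
```

```text
clock: 40.2
position: [0.5816, -0.0797, 0.1708]
ee_rot: [0.742, 0.67, 0.0, 0.001]
ft_force: [-0.5, 0.2, -2.0]
grip_width: 0.24
[ 0.58158498 -0.07966926  0.17082799] (array([-0.012, -0.034,  0.021]), np.float64(-0.018019746448208213))
```

```bash
python3 -m pendant '[[0,-0.04,0.3,0,1],[0,-0.04,0.6,0,1],[0,-0.04,0.9,0,1],[0,-0.04,1.2,0,1]]' 80
python3 -m pendant '[[0,0,0.25,0,1],[0,0,0.45,0,1],[0,0,0.56,0,1],[0,0,0.56,0,1]]' 80
python3 -m pendant '[[0,0,0.04,0,1],[0,0,0.04,0,1],[0,0,0.04,0,0.58],[0,0,0.04,0,0.58],[0,0,0.04,0,0.58]]' 60
```

```text
clock: 40.7
position: [0.5793, -0.0789, 0.1207]
ee_rot: [0.742, 0.67, -0.0, -0.0]
ft_force: [-1.6, 0.2, -2.4]
grip_width: 0.239
clock: 41.2
position: [0.5796, -0.079, 0.0993]
ee_rot: [0.742, 0.67, 0.0, 0.0]
ft_force: [0.0, 0.4, -2.1]
grip_width: 0.24
clock: 41.82
position: [0.5795, -0.0789, 0.0977]
ee_rot: [0.742, 0.67, 0.0, -0.0]
ft_force: [0.3, -0.0, -0.1]
grip_width: 0.423
```

```bash
python3 -m pendant '[[0,0,-0.8,0,0.58],[0,0,-1.8,0,0.58],[0,0,-3,0,0.58],[1,-1,-3,0,0.58],[2.5,-2,-3,0,0.58]]' 60
python3 -m pendant '[[1.3,-0.7,0,0,0.3],[2,-1.2,0,0,0.3],[2,-1.2,0,0,0.3],[2,-1.2,0,0,0.3]]' 60
python3 - <<'E'
from h import *
print(pose()[0]); t=shot("top","t26")[1]; s=shot("scene","s26")[1]
ct=get_calibration("top"); cs=get_calibration("scene")
# expected handle top centres at z=.123
P=[[.5804,-.0778,.123],[.6354,-.0838,.123],[.690,-.0892,.123]]; print(proj(ct,P).round(1).tolist(),proj(cs,P).round(1).tolist())
h=cv2.cvtColor(t,cv2.COLOR_RGB2HSV); rr,cc=np.mgrid[0:480,0:640]
for s_,c_,m in comps((h[:,:,2]<45)&(rr>165)&(rr<255)&(cc>345)&(cc<430),60):
    r=cv2.minAreaRect(np.argwhere(m)[:,::-1].astype(np.float32)); print(s_,cast(ct,[r[0]],.123)[0].round(4),cast(ct,cv2.boxPoints(r),.123)[:,:2].round(3).tolist())
cv2.imwrite("pics/s26z.png",cv2.resize(s[180:310,200:400,::-1],(800,520),interpolation=cv2.INTER_CUBIC))
E
```

```text
clock: 42.45
position: [0.5138, 0.02, 0.2181]
ee_rot: [0.743, 0.669, 0.0, 0.0]
ft_force: [0.3, 2.0, 0.4]
grip_width: 0.418
clock: 42.95
position: [0.4753, 0.1038, 0.2178]
ee_rot: [0.742, 0.67, 0.0, 0.0]
ft_force: [0.6, -1.1, -0.7]
grip_width: 0.703
[0.47525016 0.10376954 0.21784992]
[[386.0, 228.3], [388.0, 204.4], [389.7, 180.9]] [[276.5, 208.6], [260.3, 219.8], [244.0, 231.3]]
[366 178  47  14 442] [ 0.6809 -0.0878  0.123 ] [[0.676, -0.034], [0.698, -0.037], [0.686, -0.142], [0.664, -0.139]]
[364 200  48  13 459] [ 0.6317 -0.083   0.123 ] [[0.626, -0.029], [0.649, -0.031], [0.637, -0.138], [0.614, -0.134]]
[363 220  47  15 491] [ 0.5834 -0.0779  0.123 ] [[0.577, -0.024], [0.601, -0.027], [0.59, -0.132], [0.566, -0.129]]
```

View pics/t26.png

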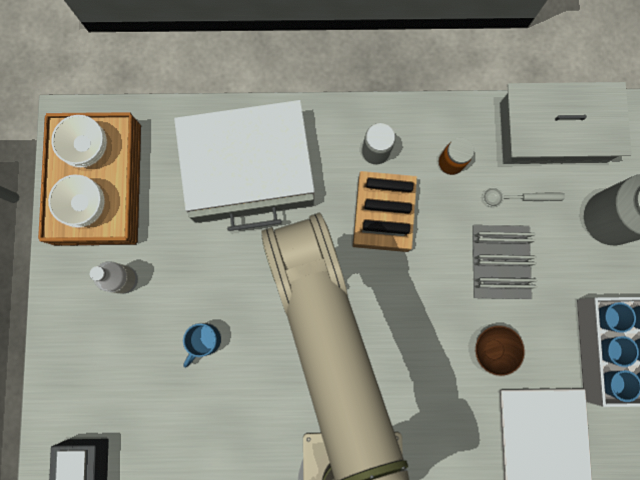

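View pics/s26z.png

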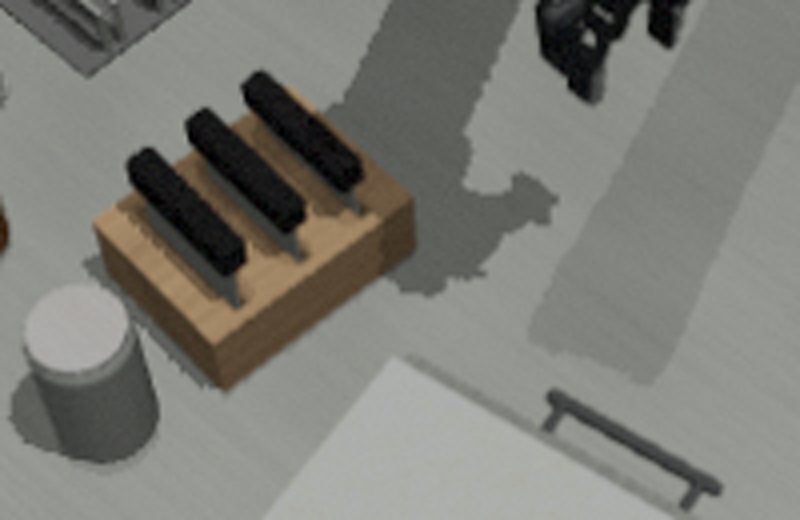

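Run:
```python
from h import *
c=get_calibration("top"); t,d=camera("top")
def pt(u,v): 
    w=cast(c,[(u,v)],0.)[0]; r=R.from_quat(c['rotation']).apply([0,0,1]); k=w-c['position']; return c['position']+k*d[v,u]/(k@r)
for v in (184,206,227):
    print([pt(u,v)[2].round(4) for u in (376,386,396)])
print("plate",pt(245,150)[2], "block",pt(386,195)[2], manip.get_obs()['ft_force'])
# drawer: front face / handle
h=(cv2.cvtColor(t,cv2.COLOR_RGB2GRAY)); cv2.imwrite("pics/t27z.png",cv2.resize(t[170:250,170:330,::-1],(800,400),interpolation=cv2.INTER_CUBIC))
```

```text
[np.float64(0.123), np.float64(0.122), np.float64(0.1213)]
[np.float64(0.1201), np.float64(0.1185), np.float64(0.1214)]
[np.float64(0.1254), np.float64(0.1229), np.float64(0.1223)]
plate 0.09907752797984815 block 0.06536189888407451 [-0.21614599 -0.81068741 -0.0822554 ]
```

View pics/t27z.png

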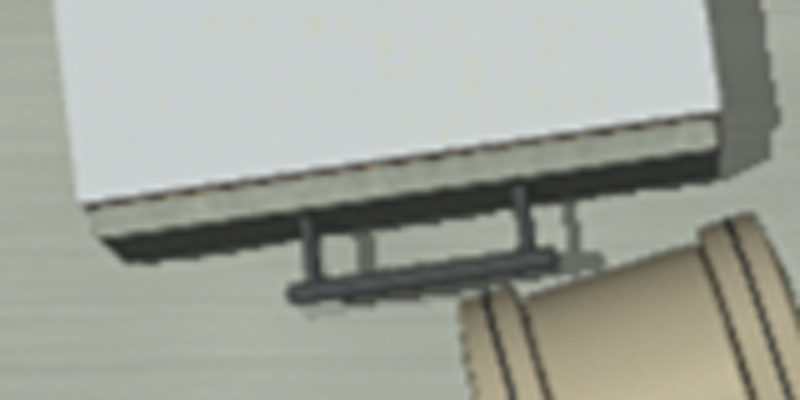

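The handle tops sit at 0.119–0.125 m, close to the 0.123 m expected with the blades home. The seam above the drawer front at (400,160) deserves a closer look with the wrist camera.

```bash
python3 - <<'E'
from h import *
print(units([.56,.20,.217],7.7))
E
python3 -m pendant '[[1.2,0.8,0,-1,0.68],[2.2,1.9,0,-2.25,0.68],[2.2,1.9,0,-2.25,0.68],[2.2,1.9,0,-2.25,0.68],[2.2,1.9,0,-2.25,0.68]]' 40
python3 - <<'E'
from h import *
c,p,d=shot("wrist","w28"); print(pose()[0],units([.602,.224,.2],7.7))
E
```

```text
(array([2.623, 1.854, 0.017]), np.float64(-2.2754596935946125))
clock: 43.72
position: [0.5593, 0.1831, 0.2184]
ee_rot: [0.659, 0.752, 0.001, -0.0]
ft_force: [-0.8, -0.5, 0.7]
grip_width: 0.318
[0.55927421 0.18335389 0.21860537] (array([0.866, 1.192, 0.467]), np.float64(-0.02241950725089481))
```

View pics/w28.png

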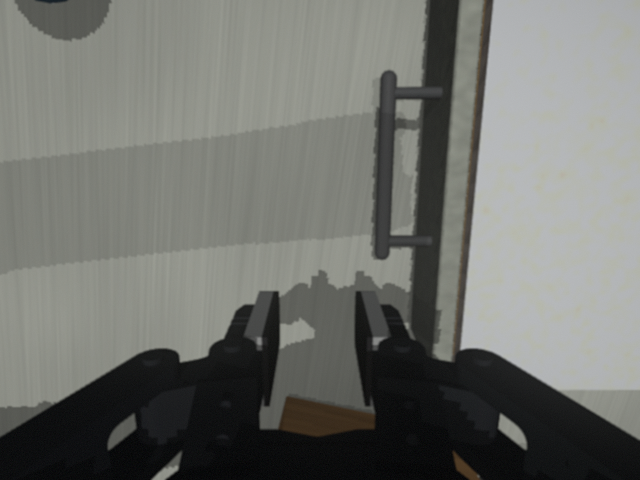

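Run:
```python
from h import *
c=get_calibration("wrist"); e=np.array([np.cos(.134),np.sin(.134)])
b=cast(c,[(388.5,75),(381.5,255)],.062)[:,:2]@e; pl=cast(c,[(490,5),(457,365)],.1)[:,:2]@e
f=cast(c,[(458,5),(434,355)],.1)[:,:2]@e
print("bar",b,"plate",pl,"diff",pl.mean()-b.mean(),"front top edge z=.1",f)
# open state from w10
from scipy.spatial.transform import Rotation as R
cv2.imwrite("pics/w28z.png",cv2.resize(cv2.imread("pics/w28.png")[150:350,380:520],(560,800))[:600])
```

```text
bar [0.62671769 0.62673973] plate [0.67504567 0.67584957] diff 0.04871891374047688 front top edge z=.1 [0.65742098 0.6594007 ]
```

View pics/w28z.png

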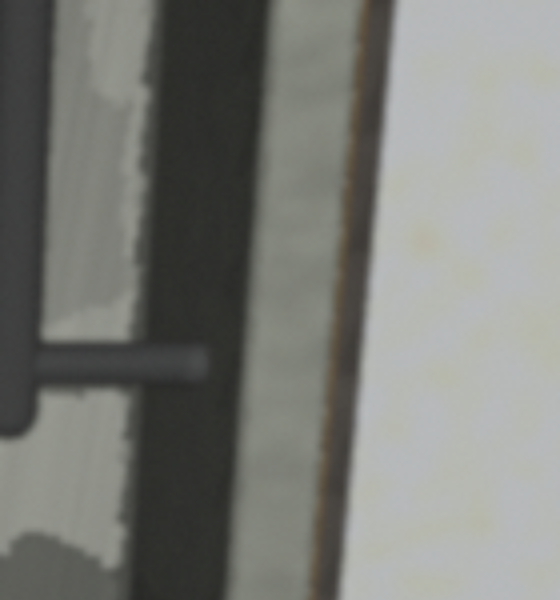

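Run:
```python
from workcell import hand_in, manip
print(manip.get_obs()['clock'],manip.get_obs()['joint_velocities'].round(3)); print(hand_in())
```

```text
43.775 [-0.004 -0.003 -0.007 -0.003 -0.001  0.001  0.001]
the job is handed in; nothing more can be done
None
```

The job is done and handed in at 43.8 s of the 210 s allowed. I opened the drawer, stood both cups in it and pushed it shut. I then moved all three scrapers from the drainer into the block, one per slot.

**What my last checks showed:**
- **Cups:** there were two, both upright on the drawer floor in the last wrist pictures before it was shut. I could not see them after that. No cup appeared knocked aside during the run.
- **Drawer:** pushing shut ended at a hard stop, at about 26 N with no further travel. The distance from the fully open stop was 165 mm, as specified. In the pictures the front is flush with the unit. A hair-thin sliver of colour shows at the seam, which I took to be the line of sight under the top plate.
- **Scrapers:** each blade went in with no resistance. The handle tops read 119–125 mm above the worktop, against 123 mm expected. The scattered readings are noise in the depth picture. The handles lean slightly in the 9 mm slots, with tops about 49 mm apart instead of 55.
- **Other items:** the jar, bowl, spoon, mug, bottle and canister look to be where they started, and the arm touched nothing at hand-in.

One reading disagreed along the way: after I let go of the opened drawer, its handle sat about 6 mm further in than the pull had left it. I corrected for this before gripping it again.

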